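Lay the washed brushes out to dry

TASK

Put the freshly washed paint brushes out to dry. First clear any palette knife off the two wooden rests into the open wooden box, next slide the drip tray fully home beside the rests, and only then lay every brush in a notch of the rest for its size, one to a notch - long ones across the wide-set rails, short ones across the narrow-set rails - square and level, middle about midway between the rails, bristles over the tray; leave the jars and the pot where they stand.

Things in the scene. Friction and masses are not known exactly. Their poses are not given: they have to be found in the camera images.
- long1: long paint brush, 200 mm overall: dark wooden square handle with rounded edges, 11 x 11 mm and 155 mm long, then a 25 mm steel ferrule (13 mm wide) and 20 mm of dark bristles. Origin on its axis at mid length (on the handle); +x along the brush to the bristles, z up when it lies flat. Lying on the table at the start with its bristles roughly towards +y. None if absent
- long2: long paint brush, 200 mm overall: dark wooden square handle with rounded edges, 11 x 11 mm and 155 mm long, then a 25 mm steel ferrule (13 mm wide) and 20 mm of dark bristles. Origin on its axis at mid length (on the handle); +x along the brush to the bristles, z up when it lies flat. Lying on the table at the start with its bristles roughly towards +y. None if absent
- long3: long paint brush, 200 mm overall: dark wooden square handle with rounded edges, 11 x 11 mm and 155 mm long, then a 25 mm steel ferrule (13 mm wide) and 20 mm of dark bristles. Origin on its axis at mid length (on the handle); +x along the brush to the bristles, z up when it lies flat. Lying on the table at the start with its bristles roughly towards +y. None if absent
- short1: short paint brush, 130 mm overall: same make and thickness as the long ones (handle 11 x 11 mm, 85 mm long; 25 mm ferrule; 20 mm bristles). Origin on its axis at mid length (on the handle); +x along the brush to the bristles. Lying on the table at the start with its bristles roughly towards +y. None if absent
- short2: short paint brush, 130 mm overall: same make and thickness as the long ones (handle 11 x 11 mm, 85 mm long; 25 mm ferrule; 20 mm bristles). Origin on its axis at mid length (on the handle); +x along the brush to the bristles. Lying on the table at the start with its bristles roughly towards +y. None if absent
- short3: short paint brush, 130 mm overall: same make and thickness as the long ones (handle 11 x 11 mm, 85 mm long; 25 mm ferrule; 20 mm bristles). Origin on its axis at mid length (on the handle); +x along the brush to the bristles. Lying on the table at the start with its bristles roughly towards +y. None if absent
- knife1: palette knife, 185 mm overall: plain wooden square handle with rounded edges, 11 x 11 mm and 120 mm long, a thin round neck and a flat steel blade 18 mm wide. Origin on the axis at the middle of the handle; +x to the blade tip, 125 mm away. At the start it lies in a notch of one of the rests, blade over the tray side. None if absent
- knife2: palette knife, 185 mm overall: plain wooden square handle with rounded edges, 11 x 11 mm and 120 mm long, a thin round neck and a flat steel blade 18 mm wide. Origin on the axis at the middle of the handle; +x to the blade tip, 125 mm away. At the start it lies in a notch of one of the rests, blade over the tray side. None if absent
- knife_box_in (a point): centre of the inner floor of the open wooden knife box (fixed), 6 mm above the table; inside 120 mm along x, 228 mm along y; walls 6 mm thick, rim 32 mm above the table
- long_row (a point): middle of the wide rest, for the long brushes: midway between its rails, at notch-floor height (48 mm above the table). x along the rails, y across them to the tray side, z up. Notches at x = -46, 0, +46 mm on both rails. A seated brush has its origin 5.5 mm above this; with it at y = 0 the bristles hang over the tray
- short_row (a point): middle of the narrow rest, for the short brushes: midway between its rails, at notch-floor height (48 mm above the table). x along the rails, y across them to the tray side, z up. Notches at x = -46, 0, +46 mm on both rails. A seated brush has its origin 5.5 mm above this; with it at y = 0 the bristles hang over the tray
- drip_tray (a joint): how far the flat aluminium drip tray (310 x 70 mm, 9 mm deep) stands out from home, in m: 0 = home against its stop, alongside both rests; 0.12 = fully out at the +x end. Slides along x of tray_mid with about 1.5 N of friction; pull it towards -x of that frame to bring it home. It cannot be lifted
- tray_knob (a point): top of the black upright grip of the drip tray, a square post 16 x 16 mm and 47 mm tall, standing on the tray's end nearest the robot; this point is 56.5 mm above the table. Moves with the tray
- tray_mid (a point): middle of the drip tray's floor, 9.5 mm above the table; x along the tray's slide (and the rails), y away from the rests. At home its middle lies 101 mm from long_row and 66 mm from short_row in the y direction of the rows. Moves with the tray
- paint_jar: bystander: closed jar of brown paint, 68 mm diameter, 80 mm tall; origin at the centre of its underside
- small_jar: bystander: closed small jar, 52 mm diameter, 62 mm tall; origin at the centre of its underside
- water_pot: bystander: white open pot, 76 mm diameter, 75 mm tall; origin at the centre of its underside
- long_rest: the wide rest (fixed): two parallel wooden rails 8 mm thick, 146 mm long, centres 96 mm apart. Three notches a rail, floor 15 mm wide, flaring to 27 mm at the tooth tops 12 mm higher. Between the rails the fingers are free down to 12 mm above the table. Origin on the base board, 6 mm above the table
- short_rest: the narrow rest (fixed): two parallel wooden rails 8 mm thick, 146 mm long, centres 52 mm apart. Three notches a rail, floor 15 mm wide, flaring to 27 mm at the tooth tops 12 mm higher. Between the rails the fingers are free down to 12 mm above the table. Origin on the base board, 6 mm above the table
There are look-alikes about, which are no part of the job. What is shaped like the short1 but blue or red is not meant.

How it is judged:
On the way, in this order (a step that is already met when the one before it is completed fails the run):
1. every palette knife lies flat in the box, let go (x of knife1 in the frame of knife_box_in between -0.06 and 0.06 m and y of knife1 in the frame of knife_box_in between -0.11 and 0.11 m and z of each of knife1, knife2 in the frame of knife_box_in below 0.02 m and angle between knife1's own x axis and vertical between 1.42 and 1.72 rad and linear speed of each of knife1, knife2 below 0.02 m/s and contact force between the fingers and knife1 below 0.1 N and x of knife2 in the frame of knife_box_in between -0.06 and 0.06 m and y of knife2 in the frame of knife_box_in between -0.11 and 0.11 m and angle between knife2's own x axis and vertical between 1.42 and 1.72 rad and contact force between the fingers and knife2 below 0.1 N), for 0.2 s.
2. the drip tray is slid home against its stop (within 6 mm) (value of joint drip_tray below 0.006 m), for 0.2 s.
At the end, for the whole second after the job is handed in: Tray home within 10 mm; knives at rest flat in the box; each brush at rest in a notch of its own rest (long: wide, short: narrow), origin 1 to 9.5 mm over the notch floor, within 30 mm of midway between the rails, within 0.12 rad of square, bristles on the tray side (value of joint drip_tray below 0.01 m and x of long1 in the frame of long_row between -0.056 and 0.056 m and y of long1 in the frame of long_row between -0.03 and 0.03 m and z of long1 in the frame of long_row between 0.001 and 0.0095 m and angle between the x axis of each of long1, long2, long3 and the y axis of long_row, either way round below 0.12 rad and x of tray_mid in the frame of long1 above 0.03 m and linear speed of each of long1, long2, long3, short1, short2, short3, knife1, knife2 below 0.02 m/s and x of long2 in the frame of long_row between -0.056 and 0.056 m and y of long2 in the frame of long_row between -0.03 and 0.03 m and z of long2 in the frame of long_row between 0.001 and 0.0095 m and x of tray_mid in the frame of long2 above 0.03 m and x of long3 in the frame of long_row between -0.056 and 0.056 m and y of long3 in the frame of long_row between -0.03 and 0.03 m and z of long3 in the frame of long_row between 0.001 and 0.0095 m and x of tray_mid in the frame of long3 above 0.03 m and x of short1 in the frame of short_row between -0.056 and 0.056 m and y of short1 in the frame of short_row between -0.03 and 0.03 m and z of short1 in the frame of short_row between 0.001 and 0.0095 m and angle between the x axis of each of short1, short2, short3 and the y axis of short_row, either way round below 0.12 rad and x of tray_mid in the frame of short1 above 0.03 m and x of short2 in the frame of short_row between -0.056 and 0.056 m and y of short2 in the frame of short_row between -0.03 and 0.03 m and z of short2 in the frame of short_row between 0.001 and 0.0095 m and x of tray_mid in the frame of short2 above 0.03 m and x of short3 in the frame of short_row between -0.056 and 0.056 m and y of short3 in the frame of short_row between -0.03 and 0.03 m and z of short3 in the frame of short_row between 0.001 and 0.0095 m and x of tray_mid in the frame of short3 above 0.03 m and x of knife1 in the frame of knife_box_in between -0.06 and 0.06 m and y of knife1 in the frame of knife_box_in between -0.11 and 0.11 m and z of each of knife1, knife2 in the frame of knife_box_in below 0.02 m and angle between knife1's own x axis and vertical between 1.42 and 1.72 rad and x of knife2 in the frame of knife_box_in between -0.06 and 0.06 m and y of knife2 in the frame of knife_box_in between -0.11 and 0.11 m and angle between knife2's own x axis and vertical between 1.42 and 1.72 rad); the robot touches nothing.
It fails at once if a brush is laid on a rest while the drip tray is more than 20 mm from home (value of joint drip_tray above 0.02 m and ((height (world z) of long1 above 0.042 m and (contact force between long1 and long_rest above 0.03 N or contact force between long1 and short_rest above 0.03 N)) or (height (world z) of long2 above 0.042 m and (contact force between long2 and long_rest above 0.03 N or contact force between long2 and short_rest above 0.03 N)) or (height (world z) of long3 above 0.042 m and (contact force between long3 and long_rest above 0.03 N or contact force between long3 and short_rest above 0.03 N)) or (height (world z) of short1 above 0.042 m and (contact force between short1 and long_rest above 0.03 N or contact force between short1 and short_rest above 0.03 N)) or (height (world z) of short2 above 0.042 m and (contact force between short2 and long_rest above 0.03 N or contact force between short2 and short_rest above 0.03 N)) or (height (world z) of short3 above 0.042 m and (contact force between short3 and long_rest above 0.03 N or contact force between short3 and short_rest above 0.03 N)))).
It fails at once if a jar or the pot is pushed more than 30 mm from its place (distance of any of paint_jar, small_jar, water_pot from where it was at the start of the episode above 0.03 m).
Of long1, long2, long3, short1, short2, short3, knife1, knife2 only 6 to 8 are there at a start; the rules pass over those that are not, and their reading is None.
At some moment in a run one of long1, long2, long3, short1, short2, short3, knife1, knife2 may be knocked a few centimetres aside while the robot is not near it.
Once in a run the grip may slacken for a moment while it holds something.
It also fails if it takes over 210 s, if anything falls off the work surface, if the arm or the gripper's body presses on something with over 40 N, if the wrist force passes 120 N, or if a joint passes its speed limit or range.

ROBOT

A 7-joint arm with a two-finger parallel gripper is mounted at the origin on the work surface. World frame = base frame: x ahead of the robot, y to its left, z up, the work surface at z = 0. Lengths are in m, angles in rad, forces in N, time in s.
With the tool pointing down it reaches from about 0.425 to 0.875 m from the base axis. Payload 9.9 kg.
Tool frame: the origin (TCP) lies at the very end of the fingers, on their centre line; the grasp point (between the pads) lies 19 mm behind it; z points along the fingers, y is the line along which they close (so a half turn about z gives the same grasp; the last joint's range is limited). The gripper opens to 85 mm and grips with 20 to 120 N. Pads are 22 mm wide; open, the fingers measure 114 mm over their backs; the gripper's body (76 mm by 85 mm) begins 54 mm behind the grasp point. The pads swing forward as they close: fully open they stand 13 mm farther back than shut.
Start: joints at [1.228, 0.576, 0.025, 1.437, -0.015, 1.129, -0.057], TCP at [0.173, -0.653, 0.231] pointing down, gripper open.
Joint ranges: [-2.76, 2.76], [-0.34, 2.15], [-1.52, 1.57], [0.19, 2.46], [-1.09, 4.23], [0.17, 1.99], [-2.82, 2.82]. Speed limits (rad/s): [2.22, 2.22, 3.01, 3.01, 3.14, 3.14, 3.14].

INTERFACE

Orientations are given as [roll, pitch, yaw] about the fixed x, y, z axes, in that order (R = Rz(yaw) Ry(pitch) Rx(roll)).
In Python, from workcell import readout, imaging, robot gives the robot as it stands. The module is installed in compiled form; this text tells all that it offers.
- The arm moves only by the tool servo_tool, never from a script. Its argument "deltas" is a list of rows, each an object with "fingers": the opening, from -1 (shut) to 1 (fully open); "linear": the shift along the tool's x, y, z scaled (see below), a list of three; "dr": the turn, a rotation vector about the tool's x, y, z scaled (see below), a list of three. A call has 1 to 12 rows; each row shifts and turns the commanded pose from where the row before left it, along the tool's axes as they then stand; what a row does not reach is not made up. The controller multiplies each number of a shift by 0.04 m and each number of a turn by 0.1 rad. A row lasts 1/10 s, in which the tool goes at most 50 mm and 8.59 degrees, less where a joint would pass 70% of its speed; a pose out of reach is approached as far as the arm can. A call with a number of a shift or a turn outside -1 to 1 is refused whole. A call with a gripper value outside its range is refused whole. The fingers move at their own pace and stop on an object; "squeeze" is the grip in N (left out, the last holds). Time passes only in rows, so rows that do not move let the fingers close. It gives the time, the measured TCP pose, the force, the opening and the grip force at its end, in the units of the state.
- readout.sense(): the state, without advancing time (a new reading comes with each control period).
- imaging.snapshot(name): name is "side" or "top" or "wrist"; returns a dict with "image" (480x640x3 uint8, red, green, blue), "fovy" (degrees; the focal length in pixels is half the picture's height over the tangent of half this angle, whatever the lens; pixels are square), "cx", "cy" (the principal point, pixels), "world_to_cam" (4x4, takes a point from world to camera coordinates); the wrist camera has in their place "mount" (4x4, takes a point from camera to tool coordinates, whose origin is the TCP and whose axes are the flange's). Camera axes: x right, y up, looking along -z (the intrinsics and any distortion apply to the point x, -y, -z); pixel columns grow to the right and rows downward; lengths in m; the calibration is good to about 2 mm. A picture is of the moment at which its call begins: read the wrist's pose just before it. There is no depth.
- robot.sign_off(): hands the job in; it is judged then, once.
Trained networks look in a picture, given as the dict that the camera call returned (one of the last four; its "shot" number tells which), for a name from the list of things; names that differ only in an ending like _2 or _b are one class to them, and where a whole thing is asked for, a point or a joint stands for the part that bears it (a point fixed in the world has none). Each returns a list of dicts, best first, with "score" (0 to 1); they miss things now and then, are a little off and sometimes report something else, mostly with a low value. They report only what shows in the picture. A call takes as long as a camera call. They do not tell look-alikes from the thing itself.
- imaging.recognise(picture, target): "bbox" ([left, top, right, bottom] in pixels, round what is visible of it).
- imaging.cut_out(picture, target): "pixels" (480x640 bool, what is visible of it) and "bbox" ([left, top, right, bottom] in pixels, round what is visible of it).
The state is a dict: "time_s": time; "joints": joint angles; "qd": joint speeds; "tau": joint torques, N m; "eef_pos": TCP position; "ee_rot": TCP orientation; "wrist_force": force on the tool from outside, world axes, zero at the start; "torque": the same for the moment, N m; "opening": finger opening in m; "finger_force": force on a finger pad.
Only numpy, scipy, OpenCV 4.12 (cv2) and the standard library are available. Lean on these libraries where they do the work, as an engineer would, in place of code of your own. Each camera call takes 0.05 s, during which the arm holds its last target. There are 200 camera calls.

## Working session

There is one attempt and no reset: what is moved stays moved. The work goes in short steps, Python scripts to look and compute and a tool call to move; the robot and the scene stay as the last step left them, time stands still between calls to the robot, and variables do not carry over. Pictures are saved under pics/ and viewed, at most 14 in all, crops included, and the job is handed in when it is done.

Besides the shell and the picture viewer there is one more tool, called in YAML: its name, and indented under it one key for each argument. servo_tool: Moves the arm, as the interface text tells. Its arguments: {"type":"object","properties":{"deltas":{"type":"array","items":{"type":"object","properties":{"fingers":{"type":"number"},"linear":{"type":"array","items":{"type":"number"}},"dr":{"type":"array","items":{"type":"number"}}}}},"squeeze":{"type":"number"}},"required":["deltas"]}

```bash
mkdir -p pics; ls
python3 - <<'E'
from workcell import readout, imaging, robot
import cv2,numpy as np
print(readout.sense())
for n in("top","side"):
    p=imaging.snapshot(n); cv2.imwrite(f"pics/{n}0.png",p["image"][:,:,::-1])
    print(n,p["fovy"],p["cx"],p["cy"],p["world_to_cam"].tolist(),[k for k in p])
E
```

```text
pics
{'time_s': 0.0, 'joints': array([ 1.22819493,  0.57651397,  0.02481639,  1.43788945, -0.01497452,
        1.12898562, -0.05650663]), 'qd': array([ 1.97006764e-04,  3.81047771e-05,  1.32143060e-04,  4.28147262e-04,
       -2.87871678e-04, -4.90098144e-04,  1.37136731e-03]), 'tau': array([-6.71757480e-04, -7.65750718e+01,  2.25006625e+00, -2.85957885e+01,
        1.52591866e-02,  1.29489909e-02,  1.51591217e-05]), 'eef_pos': array([ 0.17264936, -0.65209364,  0.23046078]), 'ee_rot': array([-3.13998305e+00,  9.13869146e-05,  2.58863344e-01]), 'wrist_force': array([-0.3853896 ,  0.58272749,  0.029262  ]), 'torque': array([-0.01108116, -0.0233781 ,  0.00802115]), 'finger_force': 0.0, 'opening': 0.08550377793306983}
top 56.130928654748956 325.8578367067681 234.92157612718907 [[-0.005999289118661285, -0.9997760672330901, -0.02029344519806445, -0.0456315369603465], [0.9803874846206825, -0.009878237589219947, 0.1968319090525273, -0.5542843716187009], [-0.1969882954116872, -0.018714588161833915, 0.9802272061418876, -0.8433248246629099], [0.0, 0.0, 0.0, 1.0]] ['image', 'fovy', 'cx', 'cy', 'world_to_cam', 'shot']
side 50.591114379257384 316.8867091088673 240.74433200895945 [[0.9905571993819559, -0.13693332980591755, -0.006760025209958541, -0.5637357238194125], [0.08912165326795438, 0.6056583926118386, 0.790718181388053, -0.06793865832186508], [-0.10418140751286666, -0.783854051878988, 0.6121430059075497, -1.1796410257004102], [0.0, 0.0, 0.0, 1.0]] ['image', 'fovy', 'cx', 'cy', 'world_to_cam', 'shot']
```

View pics/top0.png

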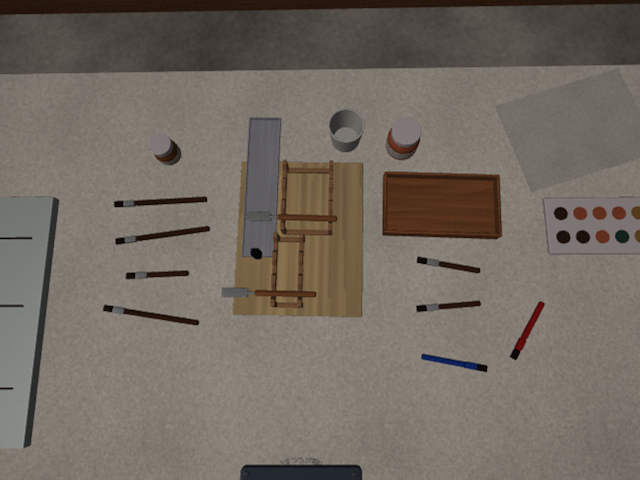

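View pics/side0.png

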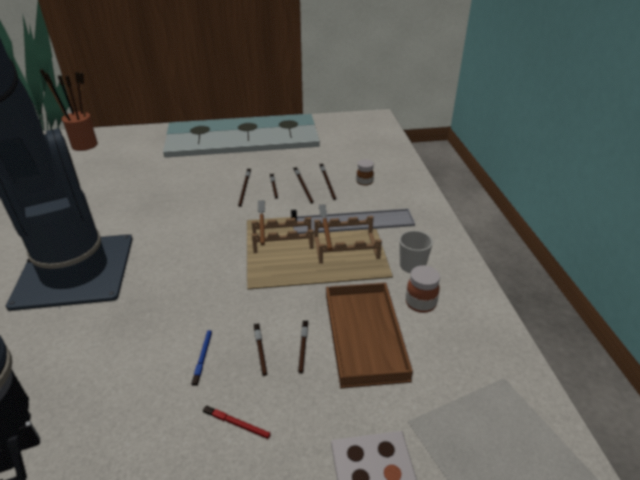

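The top view shows image-up = +x and left = +y. The brushes are:
- **Long:** around (160,202), (163,235) and (151,315).
- **Short:** at (157,275), (448,265) and (448,306).

The blue (455,362) and red (528,330) ones are look-alikes. The knives lie at (290,217) and (268,293), the tray knob is at (256,253), and the box is at (442,205).

```bash
cat > h.py <<'E'
from workcell import readout, imaging, robot
import cv2,numpy as np
from scipy.spatial.transform import Rotation as R
def rays(p,px,tool=None):
    px=np.atleast_2d(px).astype(float); f=240/np.tan(np.radians(p["fovy"]/2))
    d=np.c_[(px[:,0]-p["cx"])/f,-(px[:,1]-p["cy"])/f,-np.ones(len(px))]
    if "mount" in p:
        s=tool; T=np.eye(4);T[:3,:3]=R.from_euler("xyz",s["ee_rot"]).as_matrix();T[:3,3]=s["eef_pos"];C=T@p["mount"]
    else: C=np.linalg.inv(p["world_to_cam"])
    return C[:3,3],d@C[:3,:3].T
def to_plane(p,px,z,tool=None):
    o,d=rays(p,px,tool); t=(z-o[2])/d[:,2]; return (o+d*t[:,None])[:,:2]
def proj(p,X):
    X=np.atleast_2d(X);W=p["world_to_cam"];c=X@W[:3,:3].T+W[:3,3];f=240/np.tan(np.radians(p["fovy"]/2))
    return np.c_[p["cx"]+f*c[:,0]/-c[:,2],p["cy"]-f*c[:,1]/-c[:,2]]
def rect(p,m,z,tool=None):
    ys,xs=np.nonzero(m); q=to_plane(p,np.c_[xs,ys],z,tool)
    (cx,cy),(w,h),a=cv2.minAreaRect((q*1000).astype(np.float32)); a=np.radians(a)
    if w<h: w,h=h,w; a+=np.pi/2
    a=a%np.pi   # axis angle from world x
    return np.round([cx,cy,w,h,np.degrees(a)],1)   # mm, deg
E
python3 - <<'E'
from h import *
Z=dict(long1=.006,short1=.006,knife1=.0535,long_rest=.055,short_rest=.055,drip_tray=.0095,knife_box_in=.03,paint_jar=.04,small_jar=.03,water_pot=.04,tray_knob=.0565)
for cam in("top","side"):
    p=imaging.snapshot(cam)
    for t,z in Z.items():
        if cam=="side" and t not in("long1","short1","knife1"):continue
        try: r=imaging.cut_out(p,t)
        except Exception as e: print(t,e);continue
        for d in r:
            if d["score"]>.2: print(cam,t,round(d["score"],2),np.round(d["bbox"]),rect(p,d["pixels"],z))
E
```

```text
top long1 0.92 [117. 226. 207. 244.] [568.1 299.6 198.7  15.4  96.7]
top long1 0.64 [114. 197. 209. 207.] [641.2 308.9 192.8  14.1  92.3]
top long1 0.62 [102. 305. 199. 324.] [400.9 313.  195.3  13.4  80.7]
top short1 0.93 [416. 301. 478. 310.] [ 416.6 -296.1  126.1   12.6   95.9]
top short1 0.87 [419. 352. 490. 374.] [ 305.7 -300.4  129.7   14.9   78.1]
top short1 0.84 [124. 267. 190. 279.] [484.2 304.7 128.3  13.1  91.7]
top short1 0.6 [509. 299. 542. 359.] [ 366.8 -449.9  129.6   15.4  148.4]
top short1 0.59 [417. 259. 478. 270.] [ 499.7 -300.   126.8   12.2   79.6]
top knife1 0.91 [221. 287. 319. 298.] [443.6  64.8 186.2  19.5  89.6]
top knife1 0.62 [245. 210. 337. 220.] [593.9  21.4 184.4  19.   88.3]
top long_rest 0.71 [279. 159. 334. 239.] [632.2 -11.  156.2 108.7 177.2]
top short_rest 0.78 [270. 233. 307. 308.] [485.9  26.6 144.4  62.9 178.5]
top drip_tray 0.88 [243. 118. 284. 260.] [673.5  90.9 316.6  73.8 178.5]
top drip_tray 0.52 [117. 228. 209. 241.] [567.8 298.1 198.2  13.8  97.2]
top knife_box_in 0.79 [384. 173. 498. 239.] [ 622.4 -288.5  244.8  139.2   87.5]
top paint_
[... 457 characters left out ...]
 334. 198.] [639.6 302.3 205.9  14.2  92.5]
side long1 0.56 [238. 168. 250. 208.] [401.  304.9 206.3  16.4  81.6]
side long1 0.53 [295. 166. 312. 203.] [566.9 289.9 195.1  12.4  97.8]
side short1 0.95 [193. 334. 210. 384.] [ 303.7 -306.4  127.1   14.6   80.8]
side short1 0.64 [200. 406. 272. 440.] [ 367.2 -454.3  132.5   16.6  148.1]
side short1 0.63 [298. 319. 312. 376.] [ 499.6 -302.2  133.6   13.2   80. ]
side short1 0.52 [252. 323. 264. 377.] [ 416.4 -298.9  133.4   14.8   94.8]
side short1 0.44 [270. 173. 279. 200.] [481.6 300.4 133.8  16.2  90.4]
side knife1 0.79 [319. 204. 334. 250.] [590.6  17.2 184.6  18.5  86.2]
side knife1 0.65 [258. 201. 266. 246.] [440.7  56.6 190.1  17.8  88.7]
```

All eight things were located, and the sizes and angles agree between the cameras. I'll turn the tool square first.

servo_tool:
  deltas:
    - {"dr": [0, 0, -1], "linear": [0, 0, 0], "fingers": 0}
    - {"dr": [0, 0, -1], "linear": [0, 0, 0], "fingers": 0}
    - {"dr": [0, 0, -1], "linear": [0, 0, 0], "fingers": 0}
    - {"dr": [0, 0, -1], "linear": [0, 0, 0], "fingers": 0}
    - {"dr": [0, 0, -1], "linear": [0, 0, 0], "fingers": 0}
    - {"dr": [0, 0, -1], "linear": [0, 0, 0], "fingers": 0}
    - {"dr": [0, 0, -1], "linear": [0, 0, 0], "fingers": 0}
    - {"dr": [0, 0, -1], "linear": [0, 0, 0], "fingers": 0}
    - {"dr": [0, 0, -1], "linear": [0, 0, 0], "fingers": 0}
    - {"dr": [0, 0, -1], "linear": [0, 0, 0], "fingers": 0}
    - {"dr": [0, 0, -1], "linear": [0, 0, 0], "fingers": 0}
    - {"dr": [0, 0, -1], "linear": [0, 0, 0], "fingers": 0}

```text
time_s: 2.1
eef_pos: [0.1726, -0.6525, 0.2313]
ee_rot: [-3.142, 0.0, 1.463]
wrist_force: [0.2, -0.5, -0.0]
opening: 0.0426
finger_force: 0.0
```

```bash
cat >> h.py <<'E'
TH=-0.026
def go(*ws, grasp=None):
    """print tool-frame deltas (units) for successive (x,y,z,yaw) waypoints"""
    s=readout.sense(); p=s["eef_pos"]; Rm=R.from_euler("xyz",s["ee_rot"])
    print("at",np.round(p,4),"rot",np.round(s["ee_rot"],3),"open",round(s["opening"],4),"t",round(s["time_s"],1))
    for x,y,z,yaw in ws:
        Rn=R.from_euler("xyz",[np.pi,0,yaw]); t=np.array([x,y,z])
        print("lin (old axes)",np.round(Rm.inv().apply(t-p)/.04,2),"dr",np.round((Rm.inv()*Rn).as_rotvec()/.1,2),"lin(new axes)",np.round(Rn.inv().apply(t-p)/.04,2))
        p,Rm=t,Rn
E
python3 -c "
from h import *
go((.45,-.40,.23,np.pi/2+TH),(.52,.03,.28,np.pi/2+TH))"
```

```text
at [ 0.1726 -0.6525  0.2313] rot [-3.142  0.     1.463] open 0.0426 t 2.1
lin (old axes) [7.02 6.21 0.03] dr [-0.    0.   -0.82] lin(new axes) [6.49 6.77 0.03]
lin (old axes) [10.79  1.47 -1.25] dr [0. 0. 0.] lin(new axes) [10.79  1.47 -1.25]
```

servo_tool:
  deltas:
    - {"dr": [0, 0, -0.82], "linear": [0, 0, 0], "fingers": 0}
    - {"linear": [0.72, 0.75, 0], "fingers": 0}
    - {"linear": [0.72, 0.75, 0], "fingers": 0}
    - {"linear": [0.72, 0.75, 0], "fingers": 0}
    - {"linear": [0.72, 0.75, 0], "fingers": 0}
    - {"linear": [0.72, 0.75, 0], "fingers": 0}
    - {"linear": [0.72, 0.75, 0], "fingers": 0}
    - {"linear": [0.72, 0.75, 0], "fingers": 0}
    - {"linear": [0.72, 0.75, 0], "fingers": 0}
    - {"linear": [0.72, 0.75, 0], "fingers": 0}
    - {"linear": [0, 0, 0], "fingers": 0}

```text
schema error: expected keys fingers, linear, dr
```

servo_tool:
  deltas:
    - {"linear": [0.98, 0.13, -0.11], "fingers": 0}
    - {"linear": [0.98, 0.13, -0.11], "fingers": 0}
    - {"linear": [0.98, 0.13, -0.11], "fingers": 0}
    - {"linear": [0.98, 0.13, -0.11], "fingers": 0}
    - {"linear": [0.98, 0.13, -0.11], "fingers": 0}
    - {"linear": [0.98, 0.13, -0.11], "fingers": 0}
    - {"linear": [0.98, 0.13, -0.11], "fingers": 0}
    - {"linear": [0.98, 0.13, -0.11], "fingers": 0}
    - {"linear": [0.98, 0.13, -0.11], "fingers": 0}
    - {"linear": [0.98, 0.13, -0.11], "fingers": 0}
    - {"linear": [0.98, 0.13, -0.11], "fingers": 0}
    - {"linear": [0, 0, 0], "fingers": 0}

```text
schema error: expected keys fingers, linear, dr
```

Run:
```python
from h import *
s=readout.sense(); p=imaging.snapshot("wrist"); cv2.imwrite("pics/w1.png",p["image"][:,:,::-1])
go((.52,.03,.28,np.pi/2+TH)); print(p["fovy"],p["cx"],p["cy"],p["mount"].tolist())
for t,z in dict(knife1=.0535,long_rest=.06,short_rest=.06,drip_tray=.0095).items():
    for d in imaging.cut_out(p,t):
        if d["score"]>.2: print(t,round(d["score"],2),np.round(d["bbox"]),rect(p,d["pixels"],z,s))
```

```text
at [ 0.1725 -0.6526  0.2313] rot [-3.141  0.     1.469] open 0.0422 t 2.1
lin (old axes) [17.86  6.9  -1.22] dr [-0.    0.   -0.76] lin(new axes) [17.29  8.24 -1.22]
64.35524325625278 318.3105424981998 237.67114321475236 [[-0.00027604539752119087, 0.9606216796550159, 0.2778595191381996, 0.06994403568153063], [0.99999982193799, 0.00041218437701118514, -0.0004315414515076843, 0.0001774338168099021], [-0.0005290774267806943, 0.2778593505369442, -0.9606216223863906, -0.14206230804043757], [0.0, 0.0, 0.0, 1.0]]
```

View pics/w1.png

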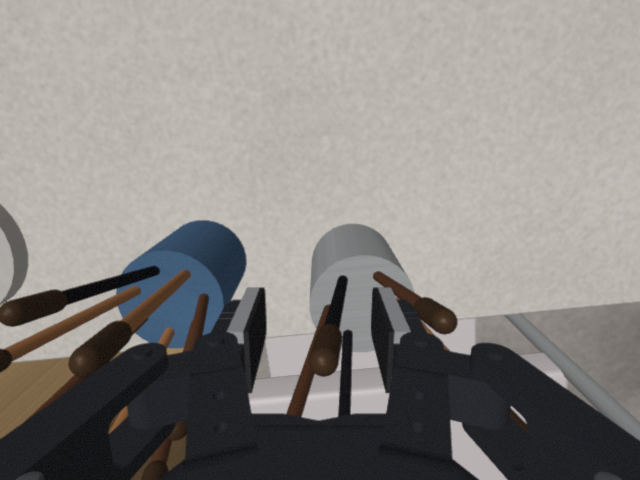

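The wrist view shows pots with handles standing below the gripper at (200,270) and (355,290). I'll rise before moving away, and send all the keys this time.

servo_tool:
  deltas:
    - {"dr": [0, 0, -0.76], "linear": [0, 0, -1], "fingers": 0}
    - {"dr": [0, 0, 0], "linear": [0, 0, -1], "fingers": 0}
    - {"dr": [0, 0, 0], "linear": [0, 0, -1], "fingers": 0}
    - {"dr": [0, 0, 0], "linear": [0.72, 0.75, 0], "fingers": 0}
    - {"dr": [0, 0, 0], "linear": [0.72, 0.75, 0], "fingers": 0}
    - {"dr": [0, 0, 0], "linear": [0.72, 0.75, 0], "fingers": 0}
    - {"dr": [0, 0, 0], "linear": [0.72, 0.75, 0], "fingers": 0}
    - {"dr": [0, 0, 0], "linear": [0.72, 0.75, 0], "fingers": 0}
    - {"dr": [0, 0, 0], "linear": [0.72, 0.75, 0], "fingers": 0}
    - {"dr": [0, 0, 0], "linear": [0.72, 0.75, 0], "fingers": 0}
    - {"dr": [0, 0, 0], "linear": [0.72, 0.75, 0], "fingers": 0}
    - {"dr": [0, 0, 0], "linear": [0.72, 0.75, 0], "fingers": 0}

```text
time_s: 3.55
eef_pos: [0.453, -0.4019, 0.3515]
ee_rot: [3.141, 0.0, 1.533]
wrist_force: [0.4, -0.1, 0.3]
opening: 0.0427
finger_force: 0.0
```

servo_tool:
  deltas:
    - {"dr": [0, 0, 0], "linear": [0.98, 0.13, 0.15], "fingers": 0}
    - {"dr": [0, 0, 0], "linear": [0.98, 0.13, 0.15], "fingers": 0}
    - {"dr": [0, 0, 0], "linear": [0.98, 0.13, 0.15], "fingers": 0}
    - {"dr": [0, 0, 0], "linear": [0.98, 0.13, 0.15], "fingers": 0}
    - {"dr": [0, 0, 0], "linear": [0.98, 0.13, 0.15], "fingers": 0}
    - {"dr": [0, 0, 0], "linear": [0.98, 0.13, 0.15], "fingers": 0}
    - {"dr": [0, 0, 0], "linear": [0.98, 0.13, 0.15], "fingers": 0}
    - {"dr": [0, 0, 0], "linear": [0.98, 0.13, 0.15], "fingers": 0}
    - {"dr": [0, 0, 0], "linear": [0.98, 0.13, 0.15], "fingers": 0}
    - {"dr": [0, 0, 0], "linear": [0.98, 0.13, 0.15], "fingers": 0}
    - {"dr": [0, 0, 0], "linear": [0, 0, 0], "fingers": 0}
    - {"dr": [0, 0, 0], "linear": [0, 0, 0], "fingers": 0}

```text
time_s: 4.75
eef_pos: [0.518, -0.0124, 0.2913]
ee_rot: [-3.141, 0.0, 1.536]
wrist_force: [-0.4, -0.0, -0.0]
opening: 0.0427
finger_force: 0.0
```

Run:
```python
from h import *
s=readout.sense(); p=imaging.snapshot("wrist"); cv2.imwrite("pics/w2.png",p["image"][:,:,::-1])
go((.52,.03,.28,np.pi/2+TH))
for t,z in dict(knife1=.0535,long_rest=.06,short_rest=.06,drip_tray=.0095).items():
    for d in imaging.cut_out(p,t):
        if d["score"]>.2: print(t,round(d["score"],2),np.round(d["bbox"]),rect(p,d["pixels"],z,s))
```

```text
at [ 0.518  -0.0137  0.2913] rot [-3.142e+00  1.000e-03  1.534e+00] open 0.0425 t 4.8
lin (old axes) [1.09 0.01 0.28] dr [-0.    0.01 -0.11] lin(new axes) [1.09 0.02 0.28]
knife1 0.69 [377.  61. 412. 255.] [592.5  19.3 184.3  18.8  87.8]
knife1 0.57 [221.  18. 249. 221.] [440.1  61.4 186.3  19.4  87.1]
knife1 0.36 [360. 143. 521. 247.] [637.1 -13.1 153.5 107.8 178.8]
long_rest 0.92 [361. 142. 524. 244.] [635.3 -11.9 151.9 105.  178.4]
long_rest 0.54 [205. 130. 363. 194.] [487.8  25.8 145.6  60.7 178. ]
short_rest 0.78 [209. 128. 363. 196.] [487.6  25.9 145.4  61.5 178.7]
drip_tray 0.73 [311.  54. 626. 133.] [673.8  87.7 319.2  72.5 178.6]
drip_tray 0.26 [218.  18. 243. 220.] [431.4  61.8 207.8  21.2  88.3]
```

View pics/w2.png

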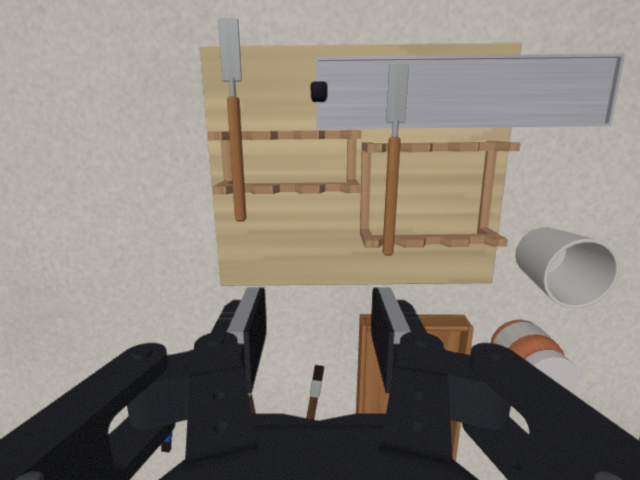

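The wrist view gives rests at yaw ≈ -1.5°:
- **Long row:** about (0.635,-0.012), with a knife in the -46 notch at pixel (392,160).
- **Short row:** about (0.487,0.026), with a knife in the -46 notch at pixel (236,120).

Next I'll work out the knife moves.

Run:
```python
from h import *
Y=np.pi/2+TH
go((.5915,-.013,.10,Y),(.5915,-.013,.0465,Y),(.5915,-.013,.14,Y),(.6,-.32,.14,Y),(.6,-.32,.011,Y))
```

```text
at [ 0.518  -0.0146  0.2914] rot [3.141 0.    1.532] open 0.0424 t 5.0
lin (old axes) [0.11 1.84 4.79] dr [ 0.    0.   -0.12] lin(new axes) [0.09 1.84 4.79]
lin (old axes) [ 0.   -0.    1.34] dr [0. 0. 0.] lin(new axes) [ 0.   -0.    1.34]
lin (old axes) [-0.    0.   -2.34] dr [0. 0. 0.] lin(new axes) [-0.    0.   -2.34]
lin (old axes) [-7.67  0.41  0.  ] dr [0. 0. 0.] lin(new axes) [-7.67  0.41  0.  ]
lin (old axes) [ 0.   -0.    3.22] dr [0. 0. 0.] lin(new axes) [ 0.   -0.    3.22]
```

servo_tool:
  deltas:
    - {"dr": [0, 0, -0.12], "linear": [0.02, 0.37, 0.96], "fingers": -0.4}
    - {"dr": [0, 0, 0], "linear": [0.02, 0.37, 0.96], "fingers": -0.4}
    - {"dr": [0, 0, 0], "linear": [0.02, 0.37, 0.96], "fingers": -0.4}
    - {"dr": [0, 0, 0], "linear": [0.02, 0.37, 0.96], "fingers": -0.4}
    - {"dr": [0, 0, 0], "linear": [0.02, 0.37, 0.96], "fingers": -0.4}
    - {"dr": [0, 0, 0], "linear": [0, 0, 0.0], "fingers": -0.4}
    - {"dr": [0, 0, 0], "linear": [0, 0, 0.0], "fingers": -0.4}
    - {"dr": [0, 0, 0], "linear": [0, 0, 0.4], "fingers": -0.4}
    - {"dr": [0, 0, 0], "linear": [0, 0, 0.4], "fingers": -0.4}
    - {"dr": [0, 0, 0], "linear": [0, 0, 0.4], "fingers": -0.4}
    - {"dr": [0, 0, 0], "linear": [0, 0, 0.1], "fingers": -0.4}
    - {"dr": [0, 0, 0], "linear": [0, 0, 0], "fingers": -0.4}

```text
time_s: 6.2
eef_pos: [0.5924, -0.0115, 0.0488]
ee_rot: [3.14, 0.0, 1.546]
wrist_force: [0.8, 0.2, 0.2]
opening: 0.0257
finger_force: 0.0
```

servo_tool:
  deltas:
    - {"dr": [0, 0, 0], "linear": [0, 0, 0], "fingers": -1}
    - {"dr": [0, 0, 0], "linear": [0, 0, 0], "fingers": -1}
    - {"dr": [0, 0, 0], "linear": [0, 0, 0], "fingers": -1}
    - {"dr": [0, 0, 0], "linear": [0, 0, 0], "fingers": -1}
    - {"dr": [0, 0, 0], "linear": [0, 0, 0], "fingers": -1}
    - {"dr": [0, 0, 0], "linear": [0, 0, -0.3], "fingers": -1}
    - {"dr": [0, 0, 0], "linear": [0, 0, -0.5], "fingers": -1}
    - {"dr": [0, 0, 0], "linear": [0, 0, -0.5], "fingers": -1}
    - {"dr": [0, 0, 0], "linear": [0, 0, -0.5], "fingers": -1}
    - {"dr": [0, 0, 0], "linear": [0, 0, -0.54], "fingers": -1}
    - {"dr": [0, 0, 0], "linear": [0, 0, 0], "fingers": -1}
  squeeze: 60

```text
time_s: 7.3
eef_pos: [0.5939, -0.0109, 0.1451]
ee_rot: [3.136, -0.0, 1.547]
wrist_force: [0.0, 1.0, -1.0]
opening: 0.0089
finger_force: 58.7
```

Run:
```python
from h import *
Y=np.pi/2+TH
go((.6,-.32,.14,Y),(.6,-.32,.011,Y))
p=imaging.snapshot("top")
for t,z in dict(knife1=.15,knife_box_in=.032).items():
    for d in imaging.cut_out(p,t):
        if d["score"]>.2: print(t,round(d["score"],2),np.round(d["bbox"]),rect(p,d["pixels"],z))
```

```text
at [ 0.5939 -0.0109  0.1451] rot [ 3.136 -0.     1.547] open 0.0089 t 7.3
lin (old axes) [-7.72  0.34  0.13] dr [ 0.06 -0.    0.02] lin(new axes) [-7.72  0.35  0.13]
lin (old axes) [ 0.   -0.    3.22] dr [0. 0. 0.] lin(new axes) [ 0.   -0.    3.22]
knife1 0.57 [232. 197. 258. 207.] [598.   94.2  43.9  20.7  89.3]
knife1 0.57 [221. 288. 282. 296.] [435.6  80.9 101.6  19.1  89.6]
knife_box_in 0.81 [386. 174. 502. 241.] [ 621.3 -290.4  238.   137.4   87.3]
knife_box_in 0.66 [345. 107. 361. 139.] [ 805.6 -112.8   71.3   36.5   14. ]
knife_box_in 0.29 [385. 114. 423. 160.] [ 767.9 -214.3   96.5   66.7  152.6]
knife_box_in 0.26 [222. 288. 278. 297.] [444.4 104.1 114.9  17.9  89.6]
```

servo_tool:
  deltas:
    - {"dr": [0, 0, 0], "linear": [-0.86, 0.04, 0], "fingers": -1}
    - {"dr": [0, 0, 0], "linear": [-0.86, 0.04, 0], "fingers": -1}
    - {"dr": [0, 0, 0], "linear": [-0.86, 0.04, 0], "fingers": -1}
    - {"dr": [0, 0, 0], "linear": [-0.86, 0.04, 0], "fingers": -1}
    - {"dr": [0, 0, 0], "linear": [-0.86, 0.04, 0], "fingers": -1}
    - {"dr": [0, 0, 0], "linear": [-0.86, 0.04, 0], "fingers": -1}
    - {"dr": [0, 0, 0], "linear": [-0.86, 0.04, 0], "fingers": -1}
    - {"dr": [0, 0, 0], "linear": [-0.86, 0.04, 0], "fingers": -1}
    - {"dr": [0, 0, 0], "linear": [-0.86, 0.04, 0], "fingers": -1}
    - {"dr": [0, 0, 0], "linear": [0, 0, 0], "fingers": -1}
    - {"dr": [0, 0, 0], "linear": [0, 0, 0], "fingers": -1}

```text
time_s: 8.55
eef_pos: [0.5981, -0.3218, 0.1395]
ee_rot: [-3.14, -0.001, 1.545]
wrist_force: [0.9, 1.7, -0.9]
opening: 0.0092
finger_force: 58.7
```

Run:
```python
from h import *
Y=np.pi/2+TH
go((.6,-.32,.011,Y))
p=imaging.snapshot("top"); cv2.imwrite("pics/t2.png",cv2.resize(p["image"][130:330,330:570,::-1],None,fx=2.5,fy=2.5))
s=readout.sense();w=imaging.snapshot("wrist");cv2.imwrite("pics/w3.png",w["image"][:,:,::-1])
for q in(p,w):
  for t,z in dict(knife1=.15,knife_box_in=.032).items():
    for d in imaging.cut_out(q,t):
        if d["score"]>.2: print(t,round(d["score"],2),np.round(d["bbox"]),rect(q,d["pixels"],z,s))
```

```text
at [ 0.5981 -0.3218  0.1395] rot [-3.140e+00 -1.000e-03  1.545e+00] open 0.0092 t 8.6
lin (old axes) [0.04 0.05 3.21] dr [-0.02 -0.01  0.  ] lin(new axes) [0.05 0.05 3.21]
knife1 0.94 [405. 195. 470. 203.] [ 599.5 -254.8  116.7   16.8   89.3]
knife1 0.57 [222. 286. 316. 296.] [435.4  49.6 164.1  15.6  89.6]
knife_box_in 0.96 [382. 174. 501. 241.] [ 621.5 -285.5  242.4  138.    87.4]
knife1 0.71 [289.   0. 351. 420.] [ 599.8 -290.2  154.4   17.5   88.5]
knife_box_in 0.97 [253.   2. 476. 350.] [ 624.4 -293.2  229.1  131.6   87.4]
```

View pics/t2.png

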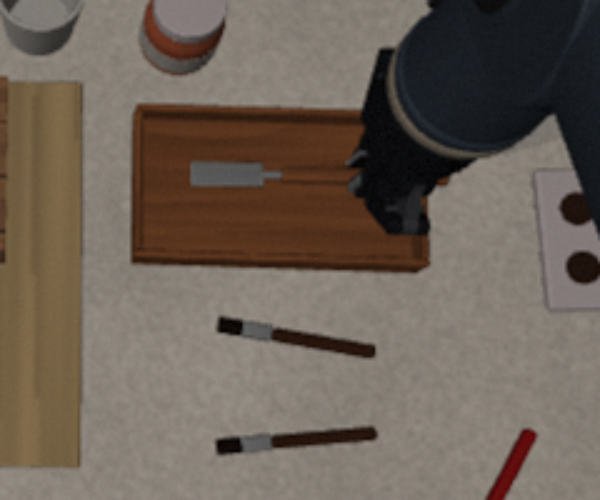

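The knife is held level over the box, with its blade at (228,175) in the crop and the box around it. I'll lower it and release.

servo_tool:
  deltas:
    - {"dr": [0, 0, 0], "linear": [0.01, 0.01, 0.7], "fingers": -1}
    - {"dr": [0, 0, 0], "linear": [0.01, 0.01, 0.7], "fingers": -1}
    - {"dr": [0, 0, 0], "linear": [0.01, 0.01, 0.7], "fingers": -1}
    - {"dr": [0, 0, 0], "linear": [0.01, 0.01, 0.6], "fingers": -1}
    - {"dr": [0, 0, 0], "linear": [0, 0, 0.3], "fingers": -1}
    - {"dr": [0, 0, 0], "linear": [0, 0, 0.17], "fingers": -1}
    - {"dr": [0, 0, 0], "linear": [0, 0, 0], "fingers": -1}
    - {"dr": [0, 0, 0], "linear": [0, 0, 0], "fingers": -0.4}
    - {"dr": [0, 0, 0], "linear": [0, 0, 0], "fingers": -0.4}
    - {"dr": [0, 0, 0], "linear": [0, 0, 0], "fingers": -0.4}
    - {"dr": [0, 0, 0], "linear": [0, 0, -0.5], "fingers": -0.4}
    - {"dr": [0, 0, 0], "linear": [0, 0, -1], "fingers": -0.4}

```text
time_s: 10.05
eef_pos: [0.5988, -0.319, 0.0723]
ee_rot: [-3.137, -0.002, 1.547]
wrist_force: [0.5, -1.3, 0.7]
opening: 0.0256
finger_force: 0.0
```

Run:
```python
from h import *
Y=np.pi/2+TH
go((.44,.028,.12,Y),(.44,.028,.0465,Y))
p=imaging.snapshot("top")
for t,z in dict(knife1=.012).items():
    for d in imaging.cut_out(p,t):
        if d["score"]>.2: print(t,round(d["score"],2),np.round(d["bbox"]),rect(p,d["pixels"],z))
```

```text
at [ 0.5988 -0.319   0.0723] rot [-3.137e+00 -2.000e-03  1.547e+00] open 0.0256 t 10.1
lin (old axes) [ 8.58 -4.18 -1.15] dr [-0.05 -0.02  0.02] lin(new axes) [ 8.57 -4.19 -1.19]
lin (old axes) [ 0.   -0.    1.84] dr [0. 0. 0.] lin(new axes) [ 0.   -0.    1.84]
knife1 0.67 [222. 287. 319. 297.] [446.7  71.  195.   20.4  89.6]
knife1 0.61 [395. 211. 457. 218.] [ 604.1 -259.8  130.    15.2   89.4]
knife1 0.29 [102. 302. 200. 326.] [400.5 310.7 199.   13.1  80.4]
```

servo_tool:
  deltas:
    - {"dr": [0, 0, 0], "linear": [0, 0, -0.95], "fingers": -0.4}
    - {"dr": [0, 0, 0], "linear": [0.86, -0.42, 0], "fingers": -0.4}
    - {"dr": [0, 0, 0], "linear": [0.86, -0.42, 0], "fingers": -0.4}
    - {"dr": [0, 0, 0], "linear": [0.86, -0.42, 0], "fingers": -0.4}
    - {"dr": [0, 0, 0], "linear": [0.86, -0.42, 0], "fingers": -0.4}
    - {"dr": [0, 0, 0], "linear": [0.86, -0.42, 0], "fingers": -0.4}
    - {"dr": [0, 0, 0], "linear": [0.86, -0.42, 0], "fingers": -0.4}
    - {"dr": [0, 0, 0], "linear": [0.86, -0.42, 0], "fingers": -0.4}
    - {"dr": [0, 0, 0], "linear": [0.86, -0.42, 0], "fingers": -0.4}
    - {"dr": [0, 0, 0], "linear": [0.86, -0.42, 0], "fingers": -0.4}
    - {"dr": [0, 0, 0], "linear": [0.86, -0.42, 0], "fingers": -0.4}
    - {"dr": [0, 0, 0], "linear": [0, 0, 0], "fingers": -0.4}

```text
time_s: 11.35
eef_pos: [0.4395, 0.0329, 0.1129]
ee_rot: [3.141, -0.002, 1.554]
wrist_force: [0.4, -0.4, -0.6]
opening: 0.0259
finger_force: 0.0
```

servo_tool:
  deltas:
    - {"dr": [0, 0, 0], "linear": [0, 0, 0], "fingers": -0.4}

```text
time_s: 11.45
eef_pos: [0.4412, 0.029, 0.1126]
ee_rot: [3.14, 0.0, 1.549]
wrist_force: [0.8, -0.4, -0.2]
opening: 0.0256
finger_force: 0.0
```

Run:
```python
from h import *
Y=np.pi/2+TH
go((.44,.028,.0465,Y))
s=readout.sense();q=imaging.snapshot("wrist")
for t,z in dict(knife1=.0535,short_rest=.06,tray_knob=.0565).items():
    for d in imaging.cut_out(q,t):
        if d["score"]>.2: print(t,round(d["score"],2),np.round(d["bbox"]),rect(q,d["pixels"],z,s))
```

```text
at [0.4412 0.029  0.1126] rot [3.14  0.    1.549] open 0.0256 t 11.4
lin (old axes) [-0.02 -0.03  1.65] dr [0.01 0.   0.04] lin(new axes) [-0.03 -0.03  1.65]
knife1 0.95 [298.   7. 336. 356.] [441.1  60.4 186.7  18.5  88.6]
short_rest 0.9 [268. 191. 544. 315.] [487.3  30.8 144.4  68.3 178.7]
tray_knob 0.73 [432.  75. 639. 198.] [556.2  91.2 110.3  58.5 178.4]
```

servo_tool:
  deltas:
    - {"dr": [0, 0, 0], "linear": [-0.02, -0.03, 0.6], "fingers": -0.4}
    - {"dr": [0, 0, 0], "linear": [0, 0, 0.6], "fingers": -0.4}
    - {"dr": [0, 0, 0], "linear": [0, 0, 0.45], "fingers": -0.4}
    - {"dr": [0, 0, 0], "linear": [0, 0, 0], "fingers": -0.4}
    - {"dr": [0, 0, 0], "linear": [0, 0, 0], "fingers": -1}
    - {"dr": [0, 0, 0], "linear": [0, 0, 0], "fingers": -1}
    - {"dr": [0, 0, 0], "linear": [0, 0, 0], "fingers": -1}
    - {"dr": [0, 0, 0], "linear": [0, 0, 0], "fingers": -1}
    - {"dr": [0, 0, 0], "linear": [0, 0, 0], "fingers": -1}
    - {"dr": [0, 0, 0], "linear": [0, 0, -0.5], "fingers": -1}
    - {"dr": [0, 0, 0], "linear": [0, 0, -0.9], "fingers": -1}
    - {"dr": [0, 0, 0], "linear": [0, 0, -0.9], "fingers": -1}

```text
time_s: 12.85
eef_pos: [0.4391, 0.0277, 0.139]
ee_rot: [-3.14, -0.0, 1.547]
wrist_force: [0.7, -0.1, -0.1]
opening: 0.0098
finger_force: 38.0
```

servo_tool:
  deltas:
    - {"dr": [0, 0, 0], "linear": [-0.86, 0.53, 0], "fingers": -1}
    - {"dr": [0, 0, 0], "linear": [-0.86, 0.53, 0], "fingers": -1}
    - {"dr": [0, 0, 0], "linear": [-0.86, 0.53, 0], "fingers": -1}
    - {"dr": [0, 0, 0], "linear": [-0.86, 0.53, 0], "fingers": -1}
    - {"dr": [0, 0, 0], "linear": [-0.86, 0.53, 0], "fingers": -1}
    - {"dr": [0, 0, 0], "linear": [-0.86, 0.53, 0], "fingers": -1}
    - {"dr": [0, 0, 0], "linear": [-0.86, 0.53, 0], "fingers": -1}
    - {"dr": [0, 0, 0], "linear": [-0.86, 0.53, 0], "fingers": -1}
    - {"dr": [0, 0, 0], "linear": [-0.86, 0.53, 0], "fingers": -1}
    - {"dr": [0, 0, 0], "linear": [-0.86, 0.53, 0], "fingers": -1}
    - {"dr": [0, 0, 0], "linear": [0, 0, 0], "fingers": -1}
    - {"dr": [0, 0, 0], "linear": [0, 0, 0], "fingers": -1}

```text
time_s: 14.05
eef_pos: [0.6431, -0.3221, 0.1373]
ee_rot: [-3.141, -0.001, 1.545]
wrist_force: [0.3, 1.1, -0.4]
opening: 0.0088
finger_force: 63.7
```

Run:
```python
from h import *
Y=np.pi/2+TH
go((.645,-.32,.012,Y))
for c,z0 in(("top",.12),("wrist",.12)):
  s=readout.sense();q=imaging.snapshot(c)
  for t,z in dict(knife1=z0,knife_box_in=.032).items():
    for d in imaging.cut_out(q,t):
        if d["score"]>.2: print(c,t,round(d["score"],2),np.round(d["bbox"]),rect(q,d["pixels"],z,s), rect(q,d["pixels"],.0115,s))
```

```text
at [ 0.6431 -0.3221  0.1373] rot [-3.141e+00 -1.000e-03  1.545e+00] open 0.0088 t 14.1
lin (old axes) [0.05 0.05 3.13] dr [-0.01 -0.01  0.01] lin(new axes) [0.05 0.05 3.13]
top knife1 0.92 [405. 173. 508. 180.] [ 652.2 -292.5  193.1   16.9   88.1] [ 688.9 -322.6  218.8   19.1   88.1]
top knife1 0.28 [242. 121. 284. 256.] [638.1  71.2 278.7  66.9 178.5] [672.9  89.6 315.9  75.8 178.5]
top knife_box_in 0.92 [385. 172. 498. 239.] [ 621.1 -287.2  242.5  137.6   87.4] [ 626.7 -292.2  248.   140.7   87.4]
top knife_box_in 0.73 [404. 172. 472. 181.] [ 682.9 -281.8  139.8   19.7   89.2] [ 689.8 -286.6  143.    20.2   89.2]
top knife_box_in 0.54 [116. 194. 210. 203.] [634.7 296.4 191.7  12.2  92.5] [640.6 304.6 196.   12.5  92.5]
wrist knife1 0.78 [238.  42. 273. 307.] [ 619.8 -273.4  110.5   10.8   88.4] [ 602.8 -289.2  185.2   18.1   88.4]
wrist knife1 0.64 [291.   1. 347. 417.] [ 643.8 -298.4  187.4   21.6   88.7] [ 643.  -331.   314.3   36.1   88.7]
wrist knife1 0.31 [444.   0. 629. 121.] [ 728.7 -228.2   68.2   43.3  178.7] [ 785.4 -213.4  114.4   72.6  178.7]
wrist knife_box_in 0.84 [177.   0. 398. 348.] [ 625.  -292.5  229.2  131.8   87.5] [ 623.4 -296.   248.2  142.6   87.5]
```

servo_tool:
  deltas:
    - {"dr": [0, 0, 0], "linear": [0.01, 0.01, 0.7], "fingers": -1}
    - {"dr": [0, 0, 0], "linear": [0.01, 0.01, 0.7], "fingers": -1}
    - {"dr": [0, 0, 0], "linear": [0.01, 0.01, 0.7], "fingers": -1}
    - {"dr": [0, 0, 0], "linear": [0.01, 0.01, 0.6], "fingers": -1}
    - {"dr": [0, 0, 0], "linear": [0, 0, 0.3], "fingers": -1}
    - {"dr": [0, 0, 0], "linear": [0, 0, 0.12], "fingers": -1}
    - {"dr": [0, 0, 0], "linear": [0, 0, 0], "fingers": -1}
    - {"dr": [0, 0, 0], "linear": [0, 0, 0], "fingers": -0.5}
    - {"dr": [0, 0, 0], "linear": [0, 0, 0], "fingers": -0.5}
    - {"dr": [0, 0, 0], "linear": [0, 0, 0], "fingers": -0.5}
    - {"dr": [0, 0, 0], "linear": [0, 0, -0.5], "fingers": -0.5}
    - {"dr": [0, 0, 0], "linear": [0, 0, -1], "fingers": -0.5}

```text
time_s: 15.55
eef_pos: [0.6431, -0.3193, 0.0712]
ee_rot: [-3.136, -0.002, 1.547]
wrist_force: [0.3, 0.3, 0.3]
opening: 0.0214
finger_force: 0.0
```

servo_tool:
  deltas:
    - {"dr": [0, 0, 0], "linear": [0, 0, -1], "fingers": -0.4}
    - {"dr": [0, 0, 0], "linear": [0, 0, -1], "fingers": -0.4}
    - {"dr": [0, 0, 0], "linear": [0, 0, 0], "fingers": -0.4}

```text
time_s: 15.85
eef_pos: [0.6483, -0.3207, 0.1606]
ee_rot: [3.132, 0.004, 1.546]
wrist_force: [-0.8, -0.6, 0.1]
opening: 0.0257
finger_force: 0.0
```

Run:
```python
from h import *
for c,z0 in(("top",.0115),("wrist",.0115)):
  s=readout.sense();q=imaging.snapshot(c)
  for t,z in dict(knife1=z0,tray_knob=.0565).items():
    for d in imaging.cut_out(q,t):
        if d["score"]>.2: print(c,t,round(d["score"],2),np.round(d["bbox"]),rect(q,d["pixels"],z,s))
  if c=="top":
    # knob: dark pixels on tray's near end
    g=q["image"].max(2); m=np.zeros_like(g);m[238:268,238:285]=(g[238:268,238:285]<45)
    ys,xs=np.nonzero(m);print(len(xs),xs.min(),xs.max(),ys.min(),ys.max(),to_plane(q,[[xs.mean(),ys.mean()]],.04))
    cv2.imwrite("pics/t3.png",cv2.resize(q["image"][110:330,220:510,::-1],None,fx=2.7,fy=2.7))
Y=np.pi/2+TH
go((.50,.10,.15,Y))
```

```text
top knife1 0.93 [393. 190. 481. 200.] [ 647.6 -284.2  183.7   19.8   89.3]
top knife1 0.82 [396. 211. 482. 218.] [ 604.  -285.9  181.9   15.2   89.4]
97 251 278 238 258 [[0.52116098 0.09008593]]
wrist knife1 0.7 [239.  47. 274. 298.] [ 602.5 -289.1  186.1   18.1   88.2]
wrist knife1 0.7 [306.  40. 333. 293.] [ 647.3 -286.6  186.2   19.    89.2]
wrist knife1 0.5 [179.   0. 393. 343.] [ 623.5 -295.1  254.3  140.9   87.6]
at [ 0.6443 -0.3197  0.1519] rot [-3.139e+00 -1.000e-03  1.547e+00] open 0.0255 t 16.1
lin (old axes) [10.4  -3.86  0.06] dr [-0.02 -0.01  0.02] lin(new axes) [10.39 -3.88  0.05]
```

View pics/t3.png

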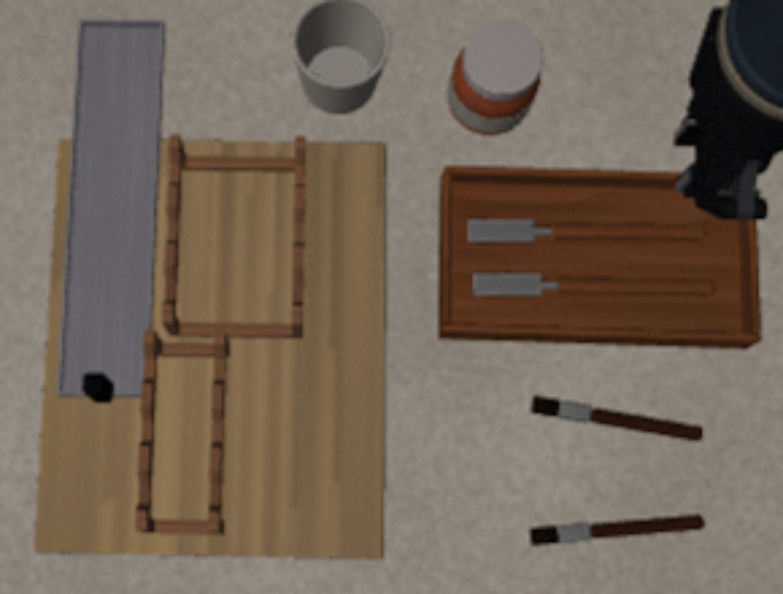

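Both knives lie flat in the box, at (585,230) and (590,287). The tray knob is at crop (98,387), which is full-picture (256,253). I'll push it towards -x from its +x side with shut fingers, because gripping it at home would sit on the reach limit.

Run:
```python
from h import *
p=imaging.snapshot("top"); 
for z in (.0565,.033): print(to_plane(p,[[256.3,253.3]],z))
p=imaging.snapshot("side"); g=p["image"].max(2); m=(g<50); m[:, :285]=0;m[:,303:]=0;m[:205]=0;m[228:]=0
ys,xs=np.nonzero(m);print(len(xs),xs.min(),xs.max(),ys.min(),ys.max(),to_plane(p,[[xs.mean(),ys.mean()]],.035))
Y=np.pi/2+TH
go((.565,.095,.15,Y),(.565,.095,.028,Y))
```

```text
[[0.5177844  0.08790944]]
[[0.52155077 0.09205088]]
27 292 296 211 217 [[0.52380605 0.10229794]]
at [ 0.6446 -0.3197  0.152 ] rot [-3.140e+00 -1.000e-03  1.547e+00] open 0.0253 t 16.2
lin (old axes) [10.32 -2.24  0.06] dr [-0.02 -0.01  0.02] lin(new axes) [10.31 -2.26  0.05]
lin (old axes) [ 0.   -0.    3.05] dr [0. 0. 0.] lin(new axes) [ 0.   -0.    3.05]
```

servo_tool:
  deltas:
    - {"dr": [0, 0, 0], "linear": [0.94, -0.2, 0], "fingers": -1}
    - {"dr": [0, 0, 0], "linear": [0.94, -0.2, 0], "fingers": -1}
    - {"dr": [0, 0, 0], "linear": [0.94, -0.2, 0], "fingers": -1}
    - {"dr": [0, 0, 0], "linear": [0.94, -0.2, 0], "fingers": -1}
    - {"dr": [0, 0, 0], "linear": [0.94, -0.2, 0], "fingers": -1}
    - {"dr": [0, 0, 0], "linear": [0.94, -0.2, 0], "fingers": -1}
    - {"dr": [0, 0, 0], "linear": [0.94, -0.2, 0], "fingers": -1}
    - {"dr": [0, 0, 0], "linear": [0.94, -0.2, 0], "fingers": -1}
    - {"dr": [0, 0, 0], "linear": [0.94, -0.2, 0], "fingers": -1}
    - {"dr": [0, 0, 0], "linear": [0.94, -0.2, 0], "fingers": -1}
    - {"dr": [0, 0, 0], "linear": [0.94, -0.2, 0], "fingers": -1}
    - {"dr": [0, 0, 0], "linear": [0, 0, 0], "fingers": -1}

```text
time_s: 17.45
eef_pos: [0.5655, 0.1028, 0.1534]
ee_rot: [-3.141, -0.004, 1.555]
wrist_force: [0.7, 0.5, 0.5]
opening: 0.0001
finger_force: 0.0
```

servo_tool:
  deltas:
    - {"dr": [0, 0, 0], "linear": [0, 0, 0.8], "fingers": -1}
    - {"dr": [0, 0, 0], "linear": [0, 0, 0.8], "fingers": -1}
    - {"dr": [0, 0, 0], "linear": [0, 0, 0.8], "fingers": -1}
    - {"dr": [0, 0, 0], "linear": [0, 0, 0.6], "fingers": -1}
    - {"dr": [0, 0, 0], "linear": [0, 0, 0], "fingers": -1}
    - {"dr": [0, 0, 0], "linear": [0, -0.3, 0], "fingers": -1}
    - {"dr": [0, 0, 0], "linear": [0, -0.3, 0], "fingers": -1}
    - {"dr": [0, 0, 0], "linear": [0, -0.3, 0], "fingers": -1}
    - {"dr": [0, 0, 0], "linear": [0, -0.3, 0], "fingers": -1}
    - {"dr": [0, 0, 0], "linear": [0, -0.3, 0], "fingers": -1}
    - {"dr": [0, 0, 0], "linear": [0, -0.3, 0], "fingers": -1}
    - {"dr": [0, 0, 0], "linear": [0, 0, 0], "fingers": -1}

```text
time_s: 18.65
eef_pos: [0.494, 0.0974, 0.0341]
ee_rot: [-3.141, 0.0, 1.547]
wrist_force: [-0.5, -0.1, 0.1]
opening: 0.0001
finger_force: 0.0
```

Run:
```python
from h import *
Y=np.pi/2+TH
go((.43,.095,.028,Y)); print(readout.sense()["wrist_force"])
s=readout.sense();q=imaging.snapshot("top")
for d in imaging.cut_out(q,"drip_tray"): print(round(d["score"],2),d["bbox"],rect(q,d["pixels"],.0095))
```

```text
at [0.494  0.0974 0.0341] rot [-3.141  0.     1.547] open 0.0001 t 18.6
lin (old axes) [-0.1  -1.6   0.15] dr [-0.    0.    0.03] lin(new axes) [-0.1  -1.6   0.15]
[-0.46713888 -0.06645794  0.07927686]
0.63 [243.4, 139.5, 282.5, 241.8] [670.2  89.4 228.1  73.8 178.3]
```

servo_tool:
  deltas:
    - {"dr": [0, 0, 0], "linear": [0, -0.3, 0], "fingers": -1}
    - {"dr": [0, 0, 0], "linear": [0, -0.3, 0], "fingers": -1}
    - {"dr": [0, 0, 0], "linear": [0, -0.3, 0], "fingers": -1}
    - {"dr": [0, 0, 0], "linear": [0, -0.3, 0], "fingers": -1}
    - {"dr": [0, 0, 0], "linear": [0, -0.1, 0], "fingers": -1}
    - {"dr": [0, 0, 0], "linear": [0, -0.1, 0], "fingers": -1}
    - {"dr": [0, 0, 0], "linear": [0, 0, 0], "fingers": -1}

```text
time_s: 19.45
eef_pos: [0.4384, 0.0987, 0.0332]
ee_rot: [-3.141, 0.001, 1.547]
wrist_force: [0.9, -0.1, 0.4]
opening: -0.0002
finger_force: 0.0
```

servo_tool:
  deltas:
    - {"dr": [0, 0, 0], "linear": [0, -0.1, 0], "fingers": -1}
    - {"dr": [0, 0, 0], "linear": [0, -0.05, 0], "fingers": -1}

```text
time_s: 19.65
eef_pos: [0.4344, 0.0989, 0.0334]
ee_rot: [3.139, -0.001, 1.546]
wrist_force: [11.0, -3.8, -6.6]
opening: 0.0001
finger_force: 5.5
```

servo_tool:
  deltas:
    - {"dr": [0, 0, 0], "linear": [0, -0.1, 0], "fingers": -1}
    - {"dr": [0, 0, 0], "linear": [0, -0.05, 0], "fingers": -1}

```text
time_s: 19.85
eef_pos: [0.4342, 0.0992, 0.0339]
ee_rot: [3.131, -0.003, 1.544]
wrist_force: [30.9, -8.6, -21.8]
opening: -0.0002
finger_force: 15.2
```

Run:
```python
from h import *
q=imaging.snapshot("top")
for d in imaging.cut_out(q,"drip_tray"): print(round(d["score"],2),d["bbox"],rect(q,d["pixels"],.0095))
```

```text
0.75 [242.5, 165.1, 280.4, 309.4] [565.5  94.  312.9  74.5 178.5]
0.24 [330.6, 107.7, 364.1, 153.0] [799.4 -94.9 101.2  79.2 179.1]
```

The tray is home against its stop: the force rises there, and its middle is at about x 0.566. I'll back off and aim for the first long brush.

servo_tool:
  deltas:
    - {"dr": [0, 0, 0], "linear": [0, 0.3, 0], "fingers": -1}
    - {"dr": [0, 0, 0], "linear": [0, 0.3, 0], "fingers": -1}
    - {"dr": [0, 0, 0], "linear": [0, 0, -0.7], "fingers": -0.4}
    - {"dr": [0, 0, 0], "linear": [0, 0, -0.9], "fingers": -0.4}
    - {"dr": [0, 0, 0], "linear": [0, 0, 0], "fingers": -0.4}

```text
time_s: 20.45
eef_pos: [0.4526, 0.0992, 0.1003]
ee_rot: [3.138, -0.001, 1.547]
wrist_force: [-0.8, 0.1, 0.6]
opening: 0.0254
finger_force: 0.0
```

```bash
cat >> h.py <<'E'
def find(names=("long1","short1"),cams=("top","side")):
    for c in cams:
        s=readout.sense();q=imaging.snapshot(c)
        for t in names:
            for d in imaging.cut_out(q,t):
                if d["score"]>.3:
                    z={"long1":.0055,"short1":.0055,"drip_tray":.0095}.get(t,.0115)
                    r=rect(q,d["pixels"],z,s); r2=rect(q,d["pixels"],.0535,s)
                    print(c,t,round(d["score"],2),r,"| z.0535",r2[[0,1,2,4]])
D=np.radians
E
python3 - <<'E'
from h import *
find(("long1","drip_tray"))
Y=np.pi/2+TH
go((.6405,.306,.10,D(92.4)),(.6405,.306,.002,D(92.4)),(.6405,.306,.12,D(92.4)),(.682,-.012,.12,Y),(.682,-.012,.051,Y))
E
```

```text
top long1 0.95 [642.4 309.2 192.9  12.9  92.4] | z.0535 [628.7 289.7 182.9  92.4]
top long1 0.58 [559.5 383.6  30.8   9.1 101.1] | z.0535 [550.1 360.4  29.2 101.1]
top long1 0.55 [413.8 388.8  50.3  15.2  80.5] | z.0535 [411.9 365.3  47.7  80.5]
top drip_tray 0.8 [566.3  92.5 311.2  71.8 178.6] | z.0535 [557.3  85.  296.4 178.6]
side long1 0.66 [639.  302.5 195.   13.4  92.2] | z.0535 [626.6 223.4 182.8  92.2]
side long1 0.43 [400.  302.9 200.4  14.7  81.8] | z.0535 [402.6 223.7 187.8  81.8]
side long1 0.43 [566.5 290.6 195.3  13.4  97.8] | z.0535 [558.7 212.3 183.   97.8]
side drip_tray 0.96 [559.2  96.2 324.6 107.5 174.2] | z.0535 [552.4  35.2 305.9 174.2]
at [0.4504 0.0983 0.0964] rot [-3.140e+00  1.000e-03  1.547e+00] open 0.0253 t 20.8
lin (old axes) [ 5.3   4.63 -0.1 ] dr [-0.02  0.   -0.66] lin(new axes) [ 4.99  4.97 -0.09]
lin (old axes) [ 0.   -0.    2.45] dr [0. 0. 0.] lin(new axes) [ 0.   -0.    2.45]
lin (old axes) [ 0.    0.   -2.95] dr [0. 0. 0.] lin(new axes) [ 0.    0.   -2.95]
lin (old axes) [-7.99  0.7   0.  ] dr [ 0.   -0.    0.68] lin(new axes) [-7.92  1.24  0.  ]
lin (old axes) [ 0.   -0.    1.72] dr [0. 0. 0.] lin(new axes) [ 0.   -0.    1.72]
```

servo_tool:
  deltas:
    - {"dr": [0, 0, 0], "linear": [0.66, 0.58, 0], "fingers": -0.4}
    - {"dr": [0, 0, 0], "linear": [0.66, 0.58, 0], "fingers": -0.4}
    - {"dr": [0, 0, 0], "linear": [0.66, 0.58, 0], "fingers": -0.4}
    - {"dr": [0, 0, 0], "linear": [0.66, 0.58, 0], "fingers": -0.4}
    - {"dr": [0, 0, 0], "linear": [0.66, 0.58, 0], "fingers": -0.4}
    - {"dr": [0, 0, 0], "linear": [0.66, 0.58, 0], "fingers": -0.4}
    - {"dr": [0, 0, 0], "linear": [0.66, 0.58, 0], "fingers": -0.4}
    - {"dr": [0, 0, 0], "linear": [0.66, 0.58, 0], "fingers": -0.4}
    - {"dr": [0, 0, -0.66], "linear": [0, 0, 0], "fingers": -0.4}
    - {"dr": [0, 0, 0], "linear": [0, 0, 0], "fingers": -0.4}
    - {"dr": [0, 0, 0], "linear": [0, 0, 0], "fingers": -0.4}

```text
time_s: 21.85
eef_pos: [0.6409, 0.3045, 0.0961]
ee_rot: [-3.14, 0.001, 1.611]
wrist_force: [0.2, 0.3, 0.7]
opening: 0.0257
finger_force: 0.0
```

Run:
```python
from h import *
go((.6405,.306,.002,D(92.4)))
find(("long1",),("wrist",))
```

```text
at [0.6409 0.3045 0.0961] rot [-3.140e+00  1.000e-03  1.611e+00] open 0.0257 t 21.9
lin (old axes) [ 0.04 -0.    2.35] dr [-0.02  0.01 -0.01] lin(new axes) [ 0.04 -0.01  2.35]
wrist long1 0.97 [641.2 304.9 201.9  13.1  92.7] | z.0535 [640.6 319.3 160.2  92.7]
wrist long1 0.64 [565.7 311.1 170.9  15.6  97.1] | z.0535 [580.7 324.2 135.6  97.1]
```

servo_tool:
  deltas:
    - {"dr": [0, 0, 0], "linear": [0, 0, 0.8], "fingers": -0.4}
    - {"dr": [0, 0, 0], "linear": [0, 0, 0.8], "fingers": -0.4}
    - {"dr": [0, 0, 0], "linear": [0, 0, 0.5], "fingers": -0.4}
    - {"dr": [0, 0, 0], "linear": [0, 0, 0.2], "fingers": -0.4}
    - {"dr": [0, 0, 0], "linear": [0, 0, 0.02], "fingers": -0.4}
    - {"dr": [0, 0, 0], "linear": [0, 0, 0], "fingers": -1}
    - {"dr": [0, 0, 0], "linear": [0, 0, 0], "fingers": -1}
    - {"dr": [0, 0, 0], "linear": [0, 0, 0], "fingers": -1}
    - {"dr": [0, 0, 0], "linear": [0, 0, 0], "fingers": -1}
    - {"dr": [0, 0, 0], "linear": [0, 0, 0], "fingers": -1}

```text
time_s: 22.95
eef_pos: [0.6424, 0.3056, 0.0058]
ee_rot: [3.14, -0.001, 1.613]
wrist_force: [-0.6, -0.9, 6.8]
opening: 0.0085
finger_force: 60.3
```

servo_tool:
  deltas:
    - {"dr": [0, 0, 0], "linear": [0, 0, -0.3], "fingers": -1}
    - {"dr": [0, 0, 0], "linear": [0, 0, -0.8], "fingers": -1}
    - {"dr": [0, 0, 0], "linear": [0, 0, -0.8], "fingers": -1}
    - {"dr": [0, 0, 0], "linear": [0, 0, -0.8], "fingers": -1}
    - {"dr": [0, 0, 0.68], "linear": [0, 0, -0.2], "fingers": -1}
    - {"dr": [0, 0, 0], "linear": [0, 0, 0], "fingers": -1}

```text
time_s: 23.55
eef_pos: [0.6426, 0.3059, 0.1235]
ee_rot: [3.138, -0.002, 1.543]
wrist_force: [0.5, -0.8, -0.6]
opening: 0.0085
finger_force: 59.5
```

Run:
```python
from h import *
Y=np.pi/2+TH
go((.682,-.012,.12,Y),(.682,-.012,.051,Y))
```

```text
at [0.6426 0.3059 0.1235] rot [ 3.138e+00 -2.000e-03  1.543e+00] open 0.0085 t 23.6
lin (old axes) [-7.92  1.2   0.07] dr [ 0.04 -0.02 -0.01] lin(new axes) [-7.92  1.19  0.09]
lin (old axes) [ 0.   -0.    1.72] dr [0. 0. 0.] lin(new axes) [ 0.   -0.    1.72]
```

servo_tool:
  deltas:
    - {"dr": [0, 0, 0], "linear": [-0.88, 0.13, 0], "fingers": -1}
    - {"dr": [0, 0, 0], "linear": [-0.88, 0.13, 0], "fingers": -1}
    - {"dr": [0, 0, 0], "linear": [-0.88, 0.13, 0], "fingers": -1}
    - {"dr": [0, 0, 0], "linear": [-0.88, 0.13, 0], "fingers": -1}
    - {"dr": [0, 0, 0], "linear": [-0.88, 0.13, 0], "fingers": -1}
    - {"dr": [0, 0, 0], "linear": [-0.88, 0.13, 0], "fingers": -1}
    - {"dr": [0, 0, 0], "linear": [-0.88, 0.13, 0], "fingers": -1}
    - {"dr": [0, 0, 0], "linear": [-0.88, 0.13, 0], "fingers": -1}
    - {"dr": [0, 0, 0], "linear": [-0.88, 0.13, 0], "fingers": -1}
    - {"dr": [0, 0, 0], "linear": [0, 0, 0], "fingers": -1}
    - {"dr": [0, 0, 0], "linear": [0, 0, 0], "fingers": -1}

```text
time_s: 24.65
eef_pos: [0.6796, -0.014, 0.1196]
ee_rot: [-3.14, 0.0, 1.544]
wrist_force: [0.1, 1.0, -0.4]
opening: 0.0083
finger_force: 59.5
```

Run:
```python
from h import *
Y=np.pi/2+TH
go((.682,-.012,.053,Y))
s=readout.sense();q=imaging.snapshot("wrist");cv2.imwrite("pics/w4.png",q["image"][:,:,::-1])
for d in imaging.cut_out(q,"long_rest"): print(d["score"],rect(q,d["pixels"],.06,s))
```

```text
at [ 0.6796 -0.014   0.1196] rot [-3.14   0.     1.544] open 0.0083 t 24.6
lin (old axes) [0.05 0.06 1.67] dr [-0.02  0.   -0.01] lin(new axes) [0.05 0.06 1.67]
0.73 [638.5 -10.7 144.2 107.  178.5]
```

View pics/w4.png

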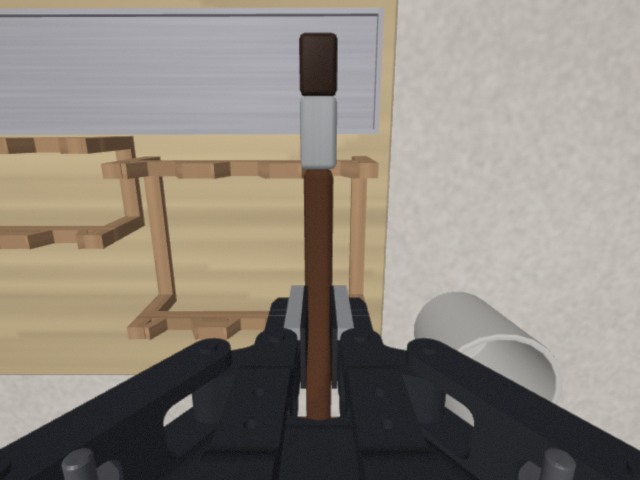

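The wrist view shows the brush held square at (318,230), with the third notch just beneath it and the bristles over the tray. I'll lower it.

servo_tool:
  deltas:
    - {"dr": [0, 0, 0], "linear": [0.03, 0.08, 0.5], "fingers": -1}
    - {"dr": [0, 0, 0], "linear": [0, 0, 0.5], "fingers": -1}
    - {"dr": [0, 0, 0], "linear": [0, 0, 0.4], "fingers": -1}
    - {"dr": [0, 0, 0], "linear": [0, 0, 0.25], "fingers": -1}
    - {"dr": [0, 0, 0], "linear": [0, 0, 0], "fingers": -1}
    - {"dr": [0, 0, 0], "linear": [0, 0, 0], "fingers": -1}

```text
time_s: 25.35
eef_pos: [0.6835, -0.0108, 0.0546]
ee_rot: [3.141, -0.0, 1.546]
wrist_force: [-0.2, -0.2, -1.3]
opening: 0.0088
finger_force: 59.5
```

servo_tool:
  deltas:
    - {"dr": [0, 0, 0], "linear": [0, 0, 0], "fingers": -0.5}
    - {"dr": [0, 0, 0], "linear": [0, 0, 0], "fingers": -0.5}
    - {"dr": [0, 0, 0], "linear": [0, 0, 0], "fingers": -0.5}
    - {"dr": [0, 0, 0], "linear": [0, 0, -0.5], "fingers": -0.5}
    - {"dr": [0, 0, 0], "linear": [0, 0, -0.9], "fingers": -0.5}
    - {"dr": [0, 0, 0], "linear": [0, 0, 0], "fingers": -0.4}

```text
time_s: 25.95
eef_pos: [0.6861, -0.011, 0.1153]
ee_rot: [3.134, -0.001, 1.545]
wrist_force: [0.3, 0.3, 0.1]
opening: 0.0259
finger_force: 0.0
```

Run:
```python
from h import *
Y=np.pi/2+TH
find(("long1",),("top","side","wrist"))
go((.566,.295,.10,D(97.2)),(.566,.295,.004,D(97.2)))
```

```text
top long1 0.78 [569.3 298.8 196.7  11.9  97.2] | z.0535 [559.4 279.9 186.5  97.2]
top long1 0.61 [400.6 313.  198.9  12.8  80.5] | z.0535 [399.4 293.4 188.7  80.5]
top long1 0.49 [702.1  69.3  56.9  13.7  89.2] | z.0535 [685.3  62.2  53.9  89.2]
side long1 0.79 [698.2  37.7 190.8  13.9  88.9] | z.0535 [682.2 -24.8 178.9  88.9]
side long1 0.68 [399.8 308.4 201.5  17.1  79.6] | z.0535 [402.4 229.  188.9  79.6]
side long1 0.48 [568.1 293.8 201.1  17.9  97.1] | z.0535 [560.1 215.3 188.5  97.1]
wrist long1 0.84 [683.  -28.5 250.7  16.2  88.3] | z.0535 [683.4 -11.6 201.9  88.3]
at [ 0.6828 -0.0118  0.1094] rot [-3.14   0.     1.545] open 0.0255 t 26.2
lin (old axes) [ 7.59 -3.12  0.24] dr [-0.02  0.   -1.52] lin(new axes) [ 7.97 -1.94  0.23]
lin (old axes) [ 0.  -0.   2.4] dr [0. 0. 0.] lin(new axes) [ 0.  -0.   2.4]
```

Brush one reads (683,-12) at 53.5 mm height with length 202 mm, so it is seated. Next is the second long brush.

servo_tool:
  deltas:
    - {"dr": [0, 0, 0], "linear": [0.845, -0.345, 0], "fingers": -0.4}
    - {"dr": [0, 0, 0], "linear": [0.845, -0.345, 0], "fingers": -0.4}
    - {"dr": [0, 0, 0], "linear": [0.845, -0.345, 0], "fingers": -0.4}
    - {"dr": [0, 0, 0], "linear": [0.845, -0.345, 0], "fingers": -0.4}
    - {"dr": [0, 0, 0], "linear": [0.845, -0.345, 0], "fingers": -0.4}
    - {"dr": [0, 0, 0], "linear": [0.845, -0.345, 0], "fingers": -0.4}
    - {"dr": [0, 0, 0], "linear": [0.845, -0.345, 0], "fingers": -0.4}
    - {"dr": [0, 0, 0], "linear": [0.845, -0.345, 0], "fingers": -0.4}
    - {"dr": [0, 0, 0], "linear": [0.845, -0.345, 0], "fingers": -0.4}
    - {"dr": [0, 0, -0.76], "linear": [0, 0, 0.1], "fingers": -0.4}
    - {"dr": [0, 0, -0.76], "linear": [0, 0, 0.1], "fingers": -0.4}
    - {"dr": [0, 0, 0], "linear": [0, 0, 0], "fingers": -0.4}

```text
time_s: 27.45
eef_pos: [0.5665, 0.2955, 0.1011]
ee_rot: [-3.139, 0.001, 1.699]
wrist_force: [-0.3, -1.3, -0.2]
opening: 0.0257
finger_force: 0.0
```

Run:
```python
from h import *
find(("long1",),("wrist",))
go((.5675,.297,.004,D(97.2)))
```

```text
wrist long1 0.92 [568.2 295.8 201.8  12.8  97.8] | z.0535 [566.2 309.8 161.1  97.8]
at [0.567  0.2953 0.1019] rot [-3.14   0.     1.694] open 0.0257 t 27.6
lin (old axes) [0.04 0.02 2.45] dr [-0.01  0.   -0.02] lin(new axes) [0.04 0.02 2.45]
```

servo_tool:
  deltas:
    - {"dr": [0, 0, 0], "linear": [0.02, 0.02, 0.8], "fingers": -0.4}
    - {"dr": [0, 0, 0], "linear": [0, 0, 0.8], "fingers": -0.4}
    - {"dr": [0, 0, 0], "linear": [0, 0, 0.5], "fingers": -0.4}
    - {"dr": [0, 0, 0], "linear": [0, 0, 0.25], "fingers": -0.4}
    - {"dr": [0, 0, 0], "linear": [0, 0, 0.07], "fingers": -0.4}
    - {"dr": [0, 0, 0], "linear": [0, 0, 0], "fingers": -1}
    - {"dr": [0, 0, 0], "linear": [0, 0, 0], "fingers": -1}
    - {"dr": [0, 0, 0], "linear": [0, 0, 0], "fingers": -1}
    - {"dr": [0, 0, 0], "linear": [0, 0, 0], "fingers": -1}
    - {"dr": [0, 0, 0], "linear": [0, 0, 0], "fingers": -1}

```text
time_s: 28.55
eef_pos: [0.5683, 0.2968, 0.0064]
ee_rot: [3.141, -0.0, 1.697]
wrist_force: [-0.2, -0.4, 4.7]
opening: 0.0084
finger_force: 59.7
```

servo_tool:
  deltas:
    - {"dr": [0, 0, 0], "linear": [0, 0, -0.3], "fingers": -1}
    - {"dr": [0, 0, 0], "linear": [0, 0, -0.8], "fingers": -1}
    - {"dr": [0, 0, 0], "linear": [0, 0, -0.8], "fingers": -1}
    - {"dr": [0, 0, 0], "linear": [0, 0, -0.8], "fingers": -1}
    - {"dr": [0, 0, 0.76], "linear": [0, 0, -0.2], "fingers": -1}
    - {"dr": [0, 0, 0.76], "linear": [0, 0, 0], "fingers": -1}

```text
time_s: 29.15
eef_pos: [0.5688, 0.2974, 0.1248]
ee_rot: [3.138, -0.002, 1.542]
wrist_force: [-0.2, 0.7, -0.7]
opening: 0.0087
finger_force: 59.1
```

servo_tool:
  deltas:
    - {"dr": [0, 0, 0], "linear": [-0.955, 0.24, 0], "fingers": -1}
    - {"dr": [0, 0, 0], "linear": [-0.955, 0.24, 0], "fingers": -1}
    - {"dr": [0, 0, 0], "linear": [-0.955, 0.24, 0], "fingers": -1}
    - {"dr": [0, 0, 0], "linear": [-0.955, 0.24, 0], "fingers": -1}
    - {"dr": [0, 0, 0], "linear": [-0.955, 0.24, 0], "fingers": -1}
    - {"dr": [0, 0, 0], "linear": [-0.955, 0.24, 0], "fingers": -1}
    - {"dr": [0, 0, 0], "linear": [-0.955, 0.24, 0], "fingers": -1}
    - {"dr": [0, 0, 0], "linear": [-0.955, 0.24, 0], "fingers": -1}
    - {"dr": [0, 0, 0], "linear": [0, 0, 0], "fingers": -1}
    - {"dr": [0, 0, 0], "linear": [0, 0, 0], "fingers": -1}

```text
time_s: 30.15
eef_pos: [0.6367, -0.012, 0.1222]
ee_rot: [3.141, -0.0, 1.542]
wrist_force: [-0.1, 1.5, -0.7]
opening: 0.0083
finger_force: 59.1
```

Run:
```python
from h import *
go((.6365,-.012,.054,np.pi/2+TH))
s=readout.sense();q=imaging.snapshot("wrist");cv2.imwrite("pics/w5.png",q["image"][:,:,::-1])
for d in imaging.cut_out(q,"long1")[:2]: print(d["score"],rect(q,d["pixels"],s["eef_pos"][2]+.001,s))
```

```text
at [ 0.6367 -0.012   0.1222] rot [ 3.141 -0.     1.542] open 0.0083 t 30.1
lin (old axes) [-0.   -0.01  1.71] dr [ 0.   -0.   -0.02] lin(new axes) [-0.   -0.01  1.71]
0.73 [637.4  10.2 154.7  13.   88.4]
```

servo_tool:
  deltas:
    - {"dr": [0, 0, 0], "linear": [0, 0, 0.5], "fingers": -1}
    - {"dr": [0, 0, 0], "linear": [0, 0, 0.5], "fingers": -1}
    - {"dr": [0, 0, 0], "linear": [0, 0, 0.45], "fingers": -1}
    - {"dr": [0, 0, 0], "linear": [0, 0, 0.25], "fingers": -1}
    - {"dr": [0, 0, 0], "linear": [0, 0, 0], "fingers": -1}
    - {"dr": [0, 0, 0], "linear": [0, 0, 0], "fingers": -1}
    - {"dr": [0, 0, 0], "linear": [0, 0, 0], "fingers": -0.5}
    - {"dr": [0, 0, 0], "linear": [0, 0, 0], "fingers": -0.5}
    - {"dr": [0, 0, 0], "linear": [0, 0, 0], "fingers": -0.5}
    - {"dr": [0, 0, 0], "linear": [0, 0, -0.5], "fingers": -0.5}
    - {"dr": [0, 0, 0], "linear": [0, 0, -0.9], "fingers": -0.5}
    - {"dr": [0, 0, 0], "linear": [0, 0, 0], "fingers": -0.4}

```text
time_s: 31.45
eef_pos: [0.6392, -0.0103, 0.114]
ee_rot: [3.135, -0.001, 1.545]
wrist_force: [-0.3, -0.1, 0.8]
opening: 0.0256
finger_force: 0.0
```

Run:
```python
from h import *
find(("long1",),("wrist","top"))
go((.401,.308,.10,D(81)),(.401,.308,.004,D(81)))
```

```text
wrist long1 0.81 [694.8   6.5 181.6  17.7  88.5] | z.0535 [684.3  16.6 146.8  88.5]
wrist long1 0.64 [635.6 -26.6 250.6  16.2  88.7] | z.0535 [636.5 -10.1 202.6  88.7]
top long1 0.74 [ 602.6 -343.2   71.7   10.9   89.4] | z.0535 [ 591.  -328.9   68.    89.4]
top long1 0.7 [401.8 312.1 201.5  15.4  80.8] | z.0535 [400.5 292.5 191.1  80.8]
top long1 0.62 [703.5  84.4  26.5  11.4  89.3] | z.0535 [686.6  76.6  25.1  89.3]
top long1 0.55 [652.6  77.   47.7  13.4  89.3] | z.0535 [638.4  69.6  45.2  89.3]
at [ 0.6362 -0.0111  0.109 ] rot [-3.14   0.     1.545] open 0.0255 t 31.6
lin (old axes) [ 7.82 -6.09  0.23] dr [-0.01  0.    1.31] lin(new axes) [ 6.96 -7.06  0.22]
lin (old axes) [ 0.  -0.   2.4] dr [0. 0. 0.] lin(new axes) [ 0.  -0.   2.4]
```

servo_tool:
  deltas:
    - {"dr": [0, 0, 0], "linear": [0.782, -0.61, 0], "fingers": -0.4}
    - {"dr": [0, 0, 0], "linear": [0.782, -0.61, 0], "fingers": -0.4}
    - {"dr": [0, 0, 0], "linear": [0.782, -0.61, 0], "fingers": -0.4}
    - {"dr": [0, 0, 0], "linear": [0.782, -0.61, 0], "fingers": -0.4}
    - {"dr": [0, 0, 0], "linear": [0.782, -0.61, 0], "fingers": -0.4}
    - {"dr": [0, 0, 0], "linear": [0.782, -0.61, 0], "fingers": -0.4}
    - {"dr": [0, 0, 0], "linear": [0.782, -0.61, 0], "fingers": -0.4}
    - {"dr": [0, 0, 0], "linear": [0.782, -0.61, 0], "fingers": -0.4}
    - {"dr": [0, 0, 0], "linear": [0.782, -0.61, 0], "fingers": -0.4}
    - {"dr": [0, 0, 0], "linear": [0.782, -0.61, 0], "fingers": -0.4}
    - {"dr": [0, 0, 0.66], "linear": [0, 0, 0], "fingers": -0.4}
    - {"dr": [0, 0, 0.66], "linear": [0, 0, 0], "fingers": -0.4}

```text
time_s: 32.85
eef_pos: [0.3994, 0.3091, 0.1088]
ee_rot: [-3.14, 0.001, 1.413]
wrist_force: [0.1, -0.4, -0.2]
opening: 0.0253
finger_force: 0.0
```

servo_tool:
  deltas:
    - {"dr": [0, 0, 0], "linear": [0, 0, 0.2], "fingers": -0.4}
    - {"dr": [0, 0, 0], "linear": [0, 0, 0], "fingers": -0.4}

```text
time_s: 33.05
eef_pos: [0.4003, 0.3074, 0.1002]
ee_rot: [-3.14, 0.002, 1.415]
wrist_force: [-0.4, -0.0, -0.2]
opening: 0.0257
finger_force: 0.0
```

Run:
```python
from h import *
find(("long1",),("wrist",))
go((.401,.308,.004,D(81)))
```

```text
wrist long1 0.8 [400.8 308.6 201.3  13.4  81.4] | z.0535 [403.  322.4 160.5  81.4]
wrist long1 0.6 [543.6 107.6 148.4  34.2 178.5] | z.0535 [516.8 162.2 118.3 178.5]
at [0.4007 0.3076 0.101 ] rot [-3.141e+00  1.000e-03  1.414e+00] open 0.0259 t 33.1
lin (old axes) [0.01 0.01 2.42] dr [-0.01  0.01  0.  ] lin(new axes) [0.01 0.   2.42]
```

servo_tool:
  deltas:
    - {"dr": [0, 0, 0], "linear": [0.01, 0, 0.8], "fingers": -0.4}
    - {"dr": [0, 0, 0], "linear": [0, 0, 0.8], "fingers": -0.4}
    - {"dr": [0, 0, 0], "linear": [0, 0, 0.5], "fingers": -0.4}
    - {"dr": [0, 0, 0], "linear": [0, 0, 0.25], "fingers": -0.4}
    - {"dr": [0, 0, 0], "linear": [0, 0, 0.05], "fingers": -0.4}
    - {"dr": [0, 0, 0], "linear": [0, 0, 0], "fingers": -1}
    - {"dr": [0, 0, 0], "linear": [0, 0, 0], "fingers": -1}
    - {"dr": [0, 0, 0], "linear": [0, 0, 0], "fingers": -1}
    - {"dr": [0, 0, 0], "linear": [0, 0, 0], "fingers": -1}
    - {"dr": [0, 0, 0], "linear": [0, 0, 0], "fingers": -1}

```text
time_s: 34.15
eef_pos: [0.4014, 0.3088, 0.0063]
ee_rot: [3.141, -0.001, 1.413]
wrist_force: [-0.5, -0.6, 5.5]
opening: 0.0082
finger_force: 59.4
```

servo_tool:
  deltas:
    - {"dr": [0, 0, 0], "linear": [0, 0, -0.3], "fingers": -1}
    - {"dr": [0, 0, 0], "linear": [0, 0, -0.8], "fingers": -1}
    - {"dr": [0, 0, 0], "linear": [0, 0, -0.8], "fingers": -1}
    - {"dr": [0, 0, 0], "linear": [0, 0, -0.8], "fingers": -1}
    - {"dr": [0, 0, -0.65], "linear": [0, 0, -0.2], "fingers": -1}
    - {"dr": [0, 0, -0.66], "linear": [0, 0, 0], "fingers": -1}

```text
time_s: 34.75
eef_pos: [0.4016, 0.3091, 0.1244]
ee_rot: [3.139, -0.002, 1.546]
wrist_force: [0.8, 0.5, -1.2]
opening: 0.0082
finger_force: 58.7
```

servo_tool:
  deltas:
    - {"dr": [0, 0, 0], "linear": [-0.786, 0.494, 0], "fingers": -1}
    - {"dr": [0, 0, 0], "linear": [-0.786, 0.494, 0], "fingers": -1}
    - {"dr": [0, 0, 0], "linear": [-0.786, 0.494, 0], "fingers": -1}
    - {"dr": [0, 0, 0], "linear": [-0.786, 0.494, 0], "fingers": -1}
    - {"dr": [0, 0, 0], "linear": [-0.786, 0.494, 0], "fingers": -1}
    - {"dr": [0, 0, 0], "linear": [-0.786, 0.494, 0], "fingers": -1}
    - {"dr": [0, 0, 0], "linear": [-0.786, 0.494, 0], "fingers": -1}
    - {"dr": [0, 0, 0], "linear": [-0.786, 0.494, 0], "fingers": -1}
    - {"dr": [0, 0, 0], "linear": [-0.786, 0.494, 0], "fingers": -1}
    - {"dr": [0, 0, 0], "linear": [-0.786, 0.494, 0], "fingers": -1}
    - {"dr": [0, 0, 0], "linear": [0, 0, 0], "fingers": -1}
    - {"dr": [0, 0, 0], "linear": [0, 0, 0], "fingers": -1}

```text
time_s: 35.95
eef_pos: [0.5899, -0.0119, 0.1221]
ee_rot: [-3.141, -0.0, 1.542]
wrist_force: [0.3, 1.3, -0.8]
opening: 0.0083
finger_force: 58.7
```

Run:
```python
from h import *
go((.5905,-.011,.054,np.pi/2+TH))
s=readout.sense();q=imaging.snapshot("wrist")
for d in imaging.cut_out(q,"long1")[:2]: print(d["score"],rect(q,d["pixels"],s["eef_pos"][2]+.001,s))
```

```text
at [ 0.5899 -0.0119  0.1221] rot [-3.141 -0.     1.542] open 0.0083 t 36.0
lin (old axes) [0.02 0.02 1.7 ] dr [-0.   -0.   -0.03] lin(new axes) [0.02 0.01 1.7 ]
0.97 [590.6  10.7 155.6  13.1  88.2]
0.69 [653.6  20.4 117.3  10.5  88.6]
```

servo_tool:
  deltas:
    - {"dr": [0, 0, 0], "linear": [0.02, 0.02, 0.5], "fingers": -1}
    - {"dr": [0, 0, 0], "linear": [0, 0, 0.5], "fingers": -1}
    - {"dr": [0, 0, 0], "linear": [0, 0, 0.45], "fingers": -1}
    - {"dr": [0, 0, 0], "linear": [0, 0, 0.25], "fingers": -1}
    - {"dr": [0, 0, 0], "linear": [0, 0, 0], "fingers": -1}
    - {"dr": [0, 0, 0], "linear": [0, 0, 0], "fingers": -1}
    - {"dr": [0, 0, 0], "linear": [0, 0, 0], "fingers": -0.5}
    - {"dr": [0, 0, 0], "linear": [0, 0, 0], "fingers": -0.5}
    - {"dr": [0, 0, 0], "linear": [0, 0, 0], "fingers": -0.5}
    - {"dr": [0, 0, 0], "linear": [0, 0, -0.5], "fingers": -0.5}
    - {"dr": [0, 0, 0], "linear": [0, 0, -0.9], "fingers": -0.5}
    - {"dr": [0, 0, 0], "linear": [0, 0, 0], "fingers": -0.4}

```text
time_s: 37.25
eef_pos: [0.5932, -0.0098, 0.1136]
ee_rot: [3.135, -0.001, 1.544]
wrist_force: [1.0, 0.8, -0.2]
opening: 0.0255
finger_force: 0.0
```

Run:
```python
from h import *
find(("long1","short1"),("wrist","top"))
go((.483,.3025,.10,D(91.5)),(.483,.3025,.004,D(91.5)))
```

```text
wrist long1 0.91 [705.2  -0.8 194.1  19.4  88.2] | z.0535 [684.   10.9 156.9  88.2]
wrist long1 0.75 [590.4 -26.2 249.7  15.9  88.7] | z.0535 [591.1  -9.6 201.8  88.7]
wrist long1 0.69 [647.9   7.5 180.7  18.   89.3] | z.0535 [637.6  17.6 146.   89.3]
top long1 0.5 [606.3  86.7  25.9  13.2  89.4] | z.0535 [594.4  78.8  24.6  89.4]
top short1 0.66 [521.1 320.2 128.1  12.4  80.1] | z.0535 [513.6 300.2 121.4  80.1]
top short1 0.56 [ 409.9 -477.1   28.1   12.9  148.9] | z.0535 [ 408.2 -455.9   26.6  148.9]
top short1 0.45 [ 491.8 -337.6   54.4   14.8   79.9] | z.0535 [ 485.9 -323.6   51.6   79.9]
top short1 0.41 [ 422.3 -341.4   29.1    4.9   95.9] | z.0535 [ 419.9 -327.2   27.6   95.9]
at [ 0.5902 -0.0104  0.1088] rot [-3.14   0.     1.544] open 0.0256 t 37.5
lin (old axes) [ 7.75 -2.89  0.22] dr [-0.02  0.   -0.53] lin(new axes) [ 7.89 -2.48  0.22]
lin (old axes) [ 0.  -0.   2.4] dr [0. 0. 0.] lin(new axes) [ 0.  -0.   2.4]
```

The short brush on the left has been knocked to about (0.520,0.316) at 80°. I'll retarget it.

servo_tool:
  deltas:
    - {"dr": [0, 0, 0], "linear": [0.9, -0.22, 0], "fingers": -0.4}
    - {"dr": [0, 0, 0], "linear": [0.9, -0.22, 0], "fingers": -0.4}
    - {"dr": [0, 0, 0], "linear": [0.9, -0.22, 0], "fingers": -0.4}
    - {"dr": [0, 0, 0], "linear": [0.9, -0.22, 0], "fingers": -0.4}
    - {"dr": [0, 0, 0], "linear": [0.9, -0.22, 0], "fingers": -0.4}
    - {"dr": [0, 0, 0], "linear": [0.9, -0.22, 0], "fingers": -0.4}
    - {"dr": [0, 0, 0], "linear": [0.9, -0.22, 0], "fingers": -0.4}
    - {"dr": [0, 0, 0], "linear": [0.9, -0.22, 0], "fingers": -0.4}
    - {"dr": [0, 0, 0], "linear": [0.9, -0.22, 0], "fingers": -0.4}
    - {"dr": [0, 0, 0.74], "linear": [0, 0, 0], "fingers": -0.4}
    - {"dr": [0, 0, 0.74], "linear": [0, 0, 0.2], "fingers": -0.4}
    - {"dr": [0, 0, 0], "linear": [0, 0, 0], "fingers": -0.4}

```text
time_s: 38.75
eef_pos: [0.5195, 0.3155, 0.1001]
ee_rot: [-3.14, 0.002, 1.395]
wrist_force: [-0.5, 0.7, -0.4]
opening: 0.0257
finger_force: 0.0
```

Run:
```python
from h import *
find(("short1",),("wrist","top","side"))
go((.520,.316,.004,D(80.3)))
```

```text
wrist short1 0.84 [519.5 317.5 130.4  13.3  80.3] | z.0535 [522.1 331.1 103.9  80.3]
top short1 0.97 [ 304.7 -301.3  127.2   12.6   79.8] | z.0535 [ 308.4 -289.2  120.6   79.8]
top short1 0.91 [ 414.6 -295.2  132.4   15.2   93.6] | z.0535 [ 412.7 -283.4  125.6   93.6]
top short1 0.88 [520.6 318.2 124.8  14.2  80.8] | z.0535 [513.2 298.3 118.4  80.8]
top short1 0.68 [ 499.6 -300.1  126.9   12.5   79.5] | z.0535 [ 493.2 -288.1  120.3   79.5]
top short1 0.56 [ 367.2 -450.1  129.    14.7  148.3] | z.0535 [ 367.7 -430.3  122.4  148.3]
top short1 0.42 [701.2  -4.4 208.6  13.7  89.2] | z.0535 [684.4  -7.6 197.8  89.2]
side short1 0.92 [ 304.3 -303.4  132.5   15.5   80.4] | z.0535 [ 312.9 -344.5  124.2   80.4]
side short1 0.9 [ 416.3 -299.6  135.7   15.    94.8] | z.0535 [ 417.9 -341.   127.2   94.8]
side short1 0.77 [ 366.5 -454.7  129.9   15.3  147.3] | z.0535 [ 371.2 -486.4  121.8  147.3]
side short1 0.71 [489.3  62.9 155.1 133.2 178. ] | z.0535 [486.3  -1.2 145.4 178. ]
side short1 0.55 [ 498.5 -304.1  133.4   13.9   79.4] | z.0535 [ 494.9 -345.2  125.    79.4]
side short1 0.51 [518.8 309.5 128.   13.4  81.2] | z.0535 [514.  229.9 119.9  81.2]
at [0.5207 0.3155 0.1019] rot [ 3.142 -0.     1.396] open 0.0256 t 39.0
lin (old axes) [ 0.01 -0.02  2.45] dr [ 0.   -0.   -0.05] lin(new axes) [ 0.01 -0.02  2.45]
```

servo_tool:
  deltas:
    - {"dr": [0, 0, 0], "linear": [0.03, -0.02, 0.8], "fingers": -0.4}
    - {"dr": [0, 0, 0], "linear": [0, 0, 0.8], "fingers": -0.4}
    - {"dr": [0, 0, 0], "linear": [0, 0, 0.5], "fingers": -0.4}
    - {"dr": [0, 0, 0], "linear": [0, 0, 0.25], "fingers": -0.4}
    - {"dr": [0, 0, 0], "linear": [0, 0, 0.07], "fingers": -0.4}
    - {"dr": [0, 0, 0], "linear": [0, 0, 0], "fingers": -1}
    - {"dr": [0, 0, 0], "linear": [0, 0, 0], "fingers": -1}
    - {"dr": [0, 0, 0], "linear": [0, 0, 0], "fingers": -1}
    - {"dr": [0, 0, 0], "linear": [0, 0, 0], "fingers": -1}
    - {"dr": [0, 0, 0], "linear": [0, 0, 0], "fingers": -1}

```text
time_s: 40.05
eef_pos: [0.5203, 0.3173, 0.0056]
ee_rot: [3.141, -0.001, 1.396]
wrist_force: [-0.5, -1.1, 5.3]
opening: 0.0084
finger_force: 60.7
```

servo_tool:
  deltas:
    - {"dr": [0, 0, 0], "linear": [0, 0, -0.3], "fingers": -1}
    - {"dr": [0, 0, 0], "linear": [0, 0, -0.8], "fingers": -1}
    - {"dr": [0, 0, 0], "linear": [0, 0, -0.8], "fingers": -1}
    - {"dr": [0, 0, 0], "linear": [0, 0, -0.8], "fingers": -1}
    - {"dr": [0, 0, -0.75], "linear": [0, 0, -0.2], "fingers": -1}
    - {"dr": [0, 0, -0.74], "linear": [0, 0, 0], "fingers": -1}

```text
time_s: 40.65
eef_pos: [0.5207, 0.3178, 0.124]
ee_rot: [3.138, -0.002, 1.548]
wrist_force: [-0.2, 0.0, -0.6]
opening: 0.0084
finger_force: 60.0
```

servo_tool:
  deltas:
    - {"dr": [0, 0, 0], "linear": [-0.906, 0.065, 0], "fingers": -1}
    - {"dr": [0, 0, 0], "linear": [-0.906, 0.065, 0], "fingers": -1}
    - {"dr": [0, 0, 0], "linear": [-0.906, 0.065, 0], "fingers": -1}
    - {"dr": [0, 0, 0], "linear": [-0.906, 0.065, 0], "fingers": -1}
    - {"dr": [0, 0, 0], "linear": [-0.906, 0.065, 0], "fingers": -1}
    - {"dr": [0, 0, 0], "linear": [-0.906, 0.065, 0], "fingers": -1}
    - {"dr": [0, 0, 0], "linear": [-0.906, 0.065, 0], "fingers": -1}
    - {"dr": [0, 0, 0], "linear": [-0.906, 0.065, 0], "fingers": -1}
    - {"dr": [0, 0, 0], "linear": [0, 0, 0], "fingers": -1}
    - {"dr": [0, 0, 0], "linear": [0, 0, 0], "fingers": -1}

```text
time_s: 41.65
eef_pos: [0.5332, 0.0259, 0.1215]
ee_rot: [3.141, -0.0, 1.543]
wrist_force: [0.1, -0.5, 0.2]
opening: 0.0079
finger_force: 60.0
```

Run:
```python
from h import *
go((.5335,.0255,.054,np.pi/2+TH))
s=readout.sense();q=imaging.snapshot("wrist")
for d in imaging.cut_out(q,"short1")[:2]: print(d["score"],rect(q,d["pixels"],s["eef_pos"][2]+.001,s))
for d in imaging.cut_out(q,"short_rest")[:2]: print(d["score"],rect(q,d["pixels"],.06,s))
```

```text
at [0.5332 0.0259 0.1215] rot [ 3.141 -0.     1.543] open 0.0079 t 41.6
lin (old axes) [-0.01  0.01  1.69] dr [ 0.   -0.   -0.02] lin(new axes) [-0.01  0.01  1.69]
0.82 [533.4  31.2 120.7  13.1  88.5]
0.88 [487.6  30.3 145.3  67.5 178.6]
```

servo_tool:
  deltas:
    - {"dr": [0, 0, 0], "linear": [0, 0.01, 0.5], "fingers": -1}
    - {"dr": [0, 0, 0], "linear": [0, 0, 0.5], "fingers": -1}
    - {"dr": [0, 0, 0], "linear": [0, 0, 0.45], "fingers": -1}
    - {"dr": [0, 0, 0], "linear": [0, 0, 0.25], "fingers": -1}
    - {"dr": [0, 0, 0], "linear": [0, 0, 0], "fingers": -1}
    - {"dr": [0, 0, 0], "linear": [0, 0, 0], "fingers": -1}
    - {"dr": [0, 0, 0], "linear": [0, 0, 0], "fingers": -0.6}
    - {"dr": [0, 0, 0], "linear": [0, 0, 0], "fingers": -0.6}
    - {"dr": [0, 0, 0], "linear": [0, 0, 0], "fingers": -0.6}
    - {"dr": [0, 0, 0], "linear": [0, 0, -0.5], "fingers": -0.6}
    - {"dr": [0, 0, 0], "linear": [0, 0, -0.9], "fingers": -0.6}
    - {"dr": [0, 0, 0], "linear": [0, 0, 0], "fingers": -0.4}

```text
time_s: 43.0
eef_pos: [0.5357, 0.0273, 0.1125]
ee_rot: [3.136, -0.001, 1.545]
wrist_force: [1.1, -0.3, 0.0]
opening: 0.0253
finger_force: 0.0
```

Run:
```python
from h import *
find(("short1",),("wrist","top"))
go((.4995,-.302,.10,D(79.8)),(.4995,-.302,.004,D(79.8)))
```

```text
wrist short1 0.79 [532.3  10.3 162.6  16.2  89.4] | z.0535 [533.2  27.  131.2  89.4]
wrist short1 0.31 [ 657.3 -177.6   33.8    6.7  130.6] | z.0535 [ 634.1 -124.7   27.3  130.6]
top short1 0.76 [ 305.4 -300.7  129.7   13.3   78.7] | z.0535 [ 309.1 -288.6  123.    78.7]
top short1 0.62 [ 498.5 -300.8  128.7   16.5   78.2] | z.0535 [ 492.3 -288.7  122.1   78.2]
top short1 0.58 [ 367.3 -450.9  130.1   14.6  148.2] | z.0535 [ 367.8 -431.1  123.4  148.2]
at [0.533  0.0264 0.1083] rot [-3.141  0.     1.545] open 0.0259 t 43.2
lin (old axes) [-8.23 -0.62  0.21] dr [-0.01  0.    1.52] lin(new axes) [-8.23  0.63  0.21]
lin (old axes) [-0.  -0.   2.4] dr [0. 0. 0.] lin(new axes) [-0.  -0.   2.4]
```

Seated at (533,27). Two dark short brushes remain on the right, at pixels (448,265) and (448,306). The blue (455,362) and red (528,330) look-alikes are excluded by colour. I'll go to the far one and confirm it in a crop.

servo_tool:
  deltas:
    - {"dr": [0, 0, 0], "linear": [-0.915, -0.07, 0], "fingers": -0.4}
    - {"dr": [0, 0, 0], "linear": [-0.915, -0.07, 0], "fingers": -0.4}
    - {"dr": [0, 0, 0], "linear": [-0.915, -0.07, 0], "fingers": -0.4}
    - {"dr": [0, 0, 0], "linear": [-0.915, -0.07, 0], "fingers": -0.4}
    - {"dr": [0, 0, 0], "linear": [-0.915, -0.07, 0], "fingers": -0.4}
    - {"dr": [0, 0, 0], "linear": [-0.915, -0.07, 0], "fingers": -0.4}
    - {"dr": [0, 0, 0], "linear": [-0.915, -0.07, 0], "fingers": -0.4}
    - {"dr": [0, 0, 0], "linear": [-0.915, -0.07, 0], "fingers": -0.4}
    - {"dr": [0, 0, 0], "linear": [-0.915, -0.07, 0], "fingers": -0.4}
    - {"dr": [0, 0, 0.76], "linear": [0, 0, 0], "fingers": -0.4}
    - {"dr": [0, 0, 0.76], "linear": [0, 0, 0.2], "fingers": -0.4}
    - {"dr": [0, 0, 0], "linear": [0, 0, 0], "fingers": -0.4}

```text
time_s: 44.4
eef_pos: [0.4986, -0.3017, 0.099]
ee_rot: [-3.138, -0.001, 1.391]
wrist_force: [0.4, 0.5, -0.3]
opening: 0.0256
finger_force: 0.0
```

Run:
```python
from h import *
find(("short1",),("wrist",))
q=imaging.snapshot("wrist");cv2.imwrite("pics/w6.png",q["image"][:,:,::-1])
go((.4995,-.302,.004,D(79.8)))
```

```text
wrist short1 0.85 [ 416.7 -298.2  130.6   16.    95.4] | z.0535 [ 436.1 -284.9  104.    95.4]
wrist short1 0.85 [ 305.7 -303.4  131.5   19.1   78.6] | z.0535 [ 347.7 -289.1  104.7   78.6]
wrist short1 0.79 [ 499.3 -303.3  130.8   12.8   79.3] | z.0535 [ 501.8 -289.   104.2   79.3]
wrist short1 0.5 [ 366.7 -451.5   20.9    6.8   37.6] | z.0535 [ 396.2 -407.    16.7   37.6]
at [ 0.4997 -0.3014  0.1005] rot [-3.141 -0.     1.396] open 0.0255 t 44.5
lin (old axes) [-0.02  0.    2.41] dr [-0.01 -0.    0.03] lin(new axes) [-0.02 -0.    2.41]
```

View pics/w6.png

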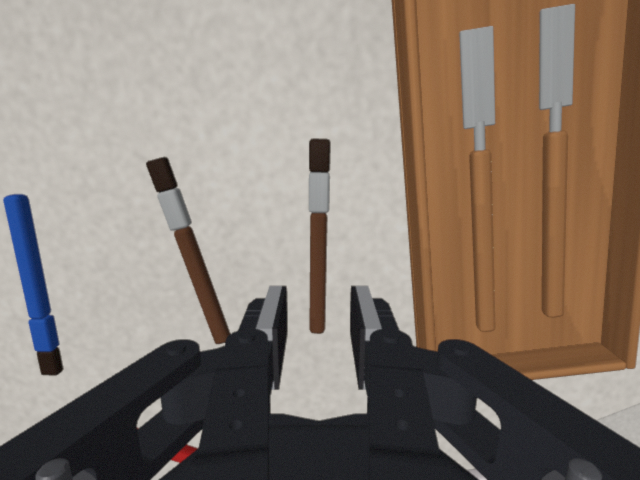

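The centred brush at (318,235) is dark wood with dark bristles and a steel ferrule, so it is the one meant. The blue at (35,285) is not. Picking it.

servo_tool:
  deltas:
    - {"dr": [0, 0, 0], "linear": [-0.03, 0, 0.8], "fingers": -0.4}
    - {"dr": [0, 0, 0], "linear": [0, 0, 0.8], "fingers": -0.4}
    - {"dr": [0, 0, 0], "linear": [0, 0, 0.5], "fingers": -0.4}
    - {"dr": [0, 0, 0], "linear": [0, 0, 0.25], "fingers": -0.4}
    - {"dr": [0, 0, 0], "linear": [0, 0, 0.04], "fingers": -0.4}
    - {"dr": [0, 0, 0], "linear": [0, 0, 0], "fingers": -1}
    - {"dr": [0, 0, 0], "linear": [0, 0, 0], "fingers": -1}
    - {"dr": [0, 0, 0], "linear": [0, 0, 0], "fingers": -1}
    - {"dr": [0, 0, 0], "linear": [0, 0, 0], "fingers": -1}
    - {"dr": [0, 0, 0], "linear": [0, 0, 0], "fingers": -1}

```text
time_s: 45.55
eef_pos: [0.5, -0.3034, 0.0061]
ee_rot: [3.14, 0.001, 1.393]
wrist_force: [-0.3, 0.2, 6.3]
opening: 0.0083
finger_force: 60.0
```

servo_tool:
  deltas:
    - {"dr": [0, 0, 0], "linear": [0, 0, -0.3], "fingers": -1}
    - {"dr": [0, 0, 0], "linear": [0, 0, -0.8], "fingers": -1}
    - {"dr": [0, 0, 0], "linear": [0, 0, -0.8], "fingers": -1}
    - {"dr": [0, 0, 0], "linear": [0, 0, -0.8], "fingers": -1}
    - {"dr": [0, 0, -0.75], "linear": [0, 0, -0.2], "fingers": -1}
    - {"dr": [0, 0, -0.74], "linear": [0, 0, 0], "fingers": -1}

```text
time_s: 46.15
eef_pos: [0.5005, -0.3036, 0.1243]
ee_rot: [3.138, 0.002, 1.545]
wrist_force: [0.3, 0.5, -1.0]
opening: 0.0083
finger_force: 59.2
```

servo_tool:
  deltas:
    - {"dr": [0, 0, 0], "linear": [0.914, -0.057, 0], "fingers": -1}
    - {"dr": [0, 0, 0], "linear": [0.914, -0.057, 0], "fingers": -1}
    - {"dr": [0, 0, 0], "linear": [0.914, -0.057, 0], "fingers": -1}
    - {"dr": [0, 0, 0], "linear": [0.914, -0.057, 0], "fingers": -1}
    - {"dr": [0, 0, 0], "linear": [0.914, -0.057, 0], "fingers": -1}
    - {"dr": [0, 0, 0], "linear": [0.914, -0.057, 0], "fingers": -1}
    - {"dr": [0, 0, 0], "linear": [0.914, -0.057, 0], "fingers": -1}
    - {"dr": [0, 0, 0], "linear": [0.914, -0.057, 0], "fingers": -1}
    - {"dr": [0, 0, 0], "linear": [0.914, -0.057, 0], "fingers": -1}
    - {"dr": [0, 0, 0], "linear": [0, 0, 0], "fingers": -1}
    - {"dr": [0, 0, 0], "linear": [0, 0, 0], "fingers": -1}

```text
time_s: 47.25
eef_pos: [0.4885, 0.0271, 0.1219]
ee_rot: [3.141, 0.0, 1.544]
wrist_force: [-0.7, -1.1, -0.0]
opening: 0.0084
finger_force: 59.2
```

Run:
```python
from h import *
go((.4875,.027,.054,np.pi/2+TH))
s=readout.sense();q=imaging.snapshot("wrist")
for d in imaging.cut_out(q,"short1")[:3]: print(d["score"],rect(q,d["pixels"],s["eef_pos"][2]+.001,s))
```

```text
at [0.4885 0.0271 0.1219] rot [3.141 0.    1.544] open 0.0084 t 47.2
lin (old axes) [-0.   -0.03  1.7 ] dr [ 0.    0.   -0.01] lin(new axes) [-0.   -0.03  1.7 ]
0.66 [488.8  32.1 120.4  13.   88.4]
```

servo_tool:
  deltas:
    - {"dr": [0, 0, 0], "linear": [0, -0.03, 0.5], "fingers": -1}
    - {"dr": [0, 0, 0], "linear": [0, 0, 0.5], "fingers": -1}
    - {"dr": [0, 0, 0], "linear": [0, 0, 0.45], "fingers": -1}
    - {"dr": [0, 0, 0], "linear": [0, 0, 0.25], "fingers": -1}
    - {"dr": [0, 0, 0], "linear": [0, 0, 0], "fingers": -1}
    - {"dr": [0, 0, 0], "linear": [0, 0, 0], "fingers": -1}
    - {"dr": [0, 0, 0], "linear": [0, 0, 0], "fingers": -0.6}
    - {"dr": [0, 0, 0], "linear": [0, 0, 0], "fingers": -0.6}
    - {"dr": [0, 0, 0], "linear": [0, 0, 0], "fingers": -0.6}
    - {"dr": [0, 0, 0], "linear": [0, 0, -0.5], "fingers": -0.6}
    - {"dr": [0, 0, 0], "linear": [0, 0, -0.9], "fingers": -0.6}
    - {"dr": [0, 0, 0], "linear": [0, 0, 0], "fingers": -0.4}

```text
time_s: 48.55
eef_pos: [0.4894, 0.027, 0.1127]
ee_rot: [3.136, -0.001, 1.542]
wrist_force: [0.6, 0.5, -0.4]
opening: 0.0253
finger_force: 0.0
```

Run:
```python
from h import *
find(("short1",),("wrist","top"))
go((.4165,-.298,.10,D(95.3)))
```

```text
wrist short1 0.72 [543.6  22.4 139.5  17.6  89.7] | z.0535 [533.4  36.7 112.6  89.7]
wrist short1 0.65 [487.4   6.6 163.2  16.9  89.8] | z.0535 [488.   24.  131.8  89.8]
top short1 0.9 [ 367.5 -451.   129.7   15.3  149. ] | z.0535 [ 367.9 -431.2  123.   149. ]
top short1 0.59 [ 415.5 -295.1  128.7   12.7   94. ] | z.0535 [ 413.5 -283.3  122.    94. ]
at [0.487  0.0261 0.1088] rot [-3.141  0.     1.542] open 0.0257 t 48.8
lin (old axes) [-8.15 -1.52  0.22] dr [-0.01  0.   -1.22] lin(new axes) [-7.91 -2.5   0.22]
```

servo_tool:
  deltas:
    - {"dr": [0, 0, 0], "linear": [-0.906, -0.17, 0], "fingers": -0.4}
    - {"dr": [0, 0, 0], "linear": [-0.906, -0.17, 0], "fingers": -0.4}
    - {"dr": [0, 0, 0], "linear": [-0.906, -0.17, 0], "fingers": -0.4}
    - {"dr": [0, 0, 0], "linear": [-0.906, -0.17, 0], "fingers": -0.4}
    - {"dr": [0, 0, 0], "linear": [-0.906, -0.17, 0], "fingers": -0.4}
    - {"dr": [0, 0, 0], "linear": [-0.906, -0.17, 0], "fingers": -0.4}
    - {"dr": [0, 0, 0], "linear": [-0.906, -0.17, 0], "fingers": -0.4}
    - {"dr": [0, 0, 0], "linear": [-0.906, -0.17, 0], "fingers": -0.4}
    - {"dr": [0, 0, 0], "linear": [-0.906, -0.17, 0], "fingers": -0.4}
    - {"dr": [0, 0, -0.6], "linear": [0, 0, 0], "fingers": -0.4}
    - {"dr": [0, 0, -0.6], "linear": [0, 0, 0.2], "fingers": -0.4}
    - {"dr": [0, 0, 0], "linear": [0, 0, 0], "fingers": -0.4}

```text
time_s: 49.95
eef_pos: [0.4156, -0.2976, 0.0996]
ee_rot: [-3.139, -0.002, 1.662]
wrist_force: [0.8, 0.9, 1.1]
opening: 0.0254
finger_force: 0.0
```

Run:
```python
from h import *
find(("short1",),("wrist",))
go((.4165,-.298,.004,D(95.3)))
```

```text
wrist short1 0.98 [ 305.6 -303.3  131.5   15.7   78.3] | z.0535 [ 326.7 -288.1  104.8   78.3]
at [ 0.4163 -0.2973  0.1006] rot [-3.140e+00 -1.000e-03  1.661e+00] open 0.0256 t 50.0
lin (old axes) [-0.02  0.01  2.41] dr [-0.01 -0.01 -0.03] lin(new axes) [-0.02  0.    2.41]
```

servo_tool:
  deltas:
    - {"dr": [0, 0, 0], "linear": [-0.02, 0, 0.8], "fingers": -0.4}
    - {"dr": [0, 0, 0], "linear": [0, 0, 0.8], "fingers": -0.4}
    - {"dr": [0, 0, 0], "linear": [0, 0, 0.5], "fingers": -0.4}
    - {"dr": [0, 0, 0], "linear": [0, 0, 0.25], "fingers": -0.4}
    - {"dr": [0, 0, 0], "linear": [0, 0, 0.04], "fingers": -0.4}
    - {"dr": [0, 0, 0], "linear": [0, 0, 0], "fingers": -1}
    - {"dr": [0, 0, 0], "linear": [0, 0, 0], "fingers": -1}
    - {"dr": [0, 0, 0], "linear": [0, 0, 0], "fingers": -1}
    - {"dr": [0, 0, 0], "linear": [0, 0, 0], "fingers": -1}
    - {"dr": [0, 0, 0], "linear": [0, 0, 0], "fingers": -1}

```text
time_s: 51.05
eef_pos: [0.4172, -0.299, 0.0064]
ee_rot: [3.141, 0.001, 1.662]
wrist_force: [-0.6, 0.2, 6.5]
opening: 0.0081
finger_force: 59.5
```

servo_tool:
  deltas:
    - {"dr": [0, 0, 0], "linear": [0, 0, -0.3], "fingers": -1}
    - {"dr": [0, 0, 0], "linear": [0, 0, -0.8], "fingers": -1}
    - {"dr": [0, 0, 0], "linear": [0, 0, -0.8], "fingers": -1}
    - {"dr": [0, 0, 0], "linear": [0, 0, -0.8], "fingers": -1}
    - {"dr": [0, 0, 0.59], "linear": [0, 0, -0.2], "fingers": -1}
    - {"dr": [0, 0, 0.59], "linear": [0, 0, 0], "fingers": -1}

```text
time_s: 51.65
eef_pos: [0.4175, -0.2991, 0.1243]
ee_rot: [3.139, 0.002, 1.541]
wrist_force: [-0.4, 0.5, 0.0]
opening: 0.0081
finger_force: 58.7
```

servo_tool:
  deltas:
    - {"dr": [0, 0, 0], "linear": [0.908, 0.046, 0], "fingers": -1}
    - {"dr": [0, 0, 0], "linear": [0.908, 0.046, 0], "fingers": -1}
    - {"dr": [0, 0, 0], "linear": [0.908, 0.046, 0], "fingers": -1}
    - {"dr": [0, 0, 0], "linear": [0.908, 0.046, 0], "fingers": -1}
    - {"dr": [0, 0, 0], "linear": [0.908, 0.046, 0], "fingers": -1}
    - {"dr": [0, 0, 0], "linear": [0.908, 0.046, 0], "fingers": -1}
    - {"dr": [0, 0, 0], "linear": [0.908, 0.046, 0], "fingers": -1}
    - {"dr": [0, 0, 0], "linear": [0.908, 0.046, 0], "fingers": -1}
    - {"dr": [0, 0, 0], "linear": [0.908, 0.046, 0], "fingers": -1}
    - {"dr": [0, 0, 0], "linear": [0, 0, 0], "fingers": -1}
    - {"dr": [0, 0, 0], "linear": [0, 0, 0], "fingers": -1}

```text
time_s: 52.75
eef_pos: [0.4421, 0.0284, 0.1223]
ee_rot: [3.141, 0.0, 1.546]
wrist_force: [-0.2, -0.2, -0.4]
opening: 0.0082
finger_force: 58.7
```

Run:
```python
from h import *
go((.4415,.0285,.054,np.pi/2+TH))
s=readout.sense();q=imaging.snapshot("wrist")
for d in imaging.cut_out(q,"short1")[:3]: print(d["score"],rect(q,d["pixels"],s["eef_pos"][2]+.001,s))
```

```text
at [0.4421 0.0284 0.1223] rot [3.141 0.    1.546] open 0.0082 t 52.8
lin (old axes) [ 0.   -0.01  1.71] dr [0.   0.   0.01] lin(new axes) [ 0.   -0.01  1.71]
0.97 [503.6  50.6  88.6  10.3  89.4]
0.77 [473.1  50.7  84.4   9.4  89.1]
0.56 [442.7  33.9 121.4  13.1  88.9]
```

servo_tool:
  deltas:
    - {"dr": [0, 0, 0], "linear": [0, -0.01, 0.5], "fingers": -1}
    - {"dr": [0, 0, 0], "linear": [0, 0, 0.5], "fingers": -1}
    - {"dr": [0, 0, 0], "linear": [0, 0, 0.45], "fingers": -1}
    - {"dr": [0, 0, 0], "linear": [0, 0, 0.25], "fingers": -1}
    - {"dr": [0, 0, 0], "linear": [0, 0, 0], "fingers": -1}
    - {"dr": [0, 0, 0], "linear": [0, 0, 0], "fingers": -1}
    - {"dr": [0, 0, 0], "linear": [0, 0, 0], "fingers": -0.6}
    - {"dr": [0, 0, 0], "linear": [0, 0, 0], "fingers": -0.6}
    - {"dr": [0, 0, 0], "linear": [0, 0, 0], "fingers": -0.6}
    - {"dr": [0, 0, 0], "linear": [0, 0, -0.5], "fingers": -0.6}
    - {"dr": [0, 0, 0], "linear": [0, 0, -0.9], "fingers": -0.6}
    - {"dr": [0, 0, 0], "linear": [0, 0, -0.9], "fingers": -0.6}

```text
time_s: 54.05
eef_pos: [0.4411, 0.0278, 0.1466]
ee_rot: [-3.14, -0.0, 1.544]
wrist_force: [0.9, -0.7, -0.9]
opening: 0.0172
finger_force: 0.0
```

servo_tool:
  deltas:
    - {"dr": [0, 0, 0], "linear": [0, 0, -1], "fingers": -0.4}
    - {"dr": [0, 0, 0], "linear": [0, 0, -1], "fingers": -0.4}
    - {"dr": [0, 0, 0], "linear": [-0.8, 0.6, 0], "fingers": -0.4}
    - {"dr": [0, 0, 0], "linear": [-0.8, 0.6, 0], "fingers": -0.4}
    - {"dr": [0, 0, 0], "linear": [-0.8, 0, 0], "fingers": -0.4}
    - {"dr": [0, 0, 0], "linear": [-0.8, 0, 0], "fingers": -0.4}
    - {"dr": [0, 0, 0], "linear": [0, 0, 0], "fingers": -0.4}
    - {"dr": [0, 0, 0], "linear": [0, 0, 0], "fingers": -0.4}

```text
time_s: 54.85
eef_pos: [0.4861, -0.1019, 0.2257]
ee_rot: [-3.141, -0.0, 1.542]
wrist_force: [0.2, 0.7, -0.4]
opening: 0.0257
finger_force: 0.0
```

Run:
```python
from h import *
find(("short1","long1","knife1","drip_tray"),("wrist","top"))
q=imaging.snapshot("wrist");cv2.imwrite("pics/w7.png",q["image"][:,:,::-1])
q=imaging.snapshot("side");cv2.imwrite("pics/s7.png",cv2.resize(q["image"][150:400,220:450,::-1],None,fx=2.4,fy=2.4))
```

```text
wrist short1 0.86 [434.5  17.  110.1  16.   88.3] | z.0535 [441.6  10.5  95.5  88.3]
wrist short1 0.75 [486.6  15.1 111.   14.4  88.5] | z.0535 [486.8   8.8  96.3  88.5]
wrist short1 0.62 [539.9  16.2 106.   14.4  89.8] | z.0535 [533.1   9.8  92.   89.8]
wrist short1 0.55 [ 791.4 -233.9  138.9   76.3  148.3] | z.0535 [ 751.2 -207.1  120.5  148.3]
wrist short1 0.49 [ 307.1 -288.8  107.7   11.8   78.3] | z.0535 [ 331.1 -254.7   93.4   78.3]
wrist long1 0.93 [606.6 -27.1 188.5  17.9  89. ] | z.0535 [590.9 -27.7 163.5  89. ]
wrist long1 0.81 [660.  -28.1 187.5  18.1  89.4] | z.0535 [637.2 -28.6 162.7  89.4]
wrist long1 0.61 [713.4 -29.2 186.5  19.9  88.8] | z.0535 [683.5 -29.5 161.8  88.8]
wrist knife1 0.93 [ 604.6 -229.2   64.8   17.4   89.6] | z.0535 [ 590.9 -205.9   57.1   89.6]
wrist knife1 0.69 [ 647.6 -224.6   61.8   19.4   88. ] | z.0535 [ 628.8 -201.9   54.5   88. ]
wrist knife1 0.52 [655.1 -10.1 183.3 120.2 178.3] | z.0535 [635.5 -12.7 161.7 178.3]
wrist drip_tray 0.88 [571.6  60.3 302.4  13.3 178.3] | z.0535 [561.3  49.  265.3 178.3]
wrist drip_tray 0.65 [486.3  14.6 109.8  15.
[... 275 characters left out ...]
2.  -362.9  134.6  177.5]
top short1 0.68 [543.   35.9 132.6  12.8  89.4] | z.0535 [534.5  30.6 125.8  89.4]
top short1 0.61 [ 381.9 -459.8   95.3   15.3  148.9] | z.0535 [ 381.7 -439.5   90.4  148.9]
top long1 0.71 [604.6  35.6 132.4  15.3  89.4] | z.0535 [592.9  30.3 125.6  89.4]
top long1 0.71 [653.3  39.3 122.9  15.6  89.3] | z.0535 [639.   33.9 116.6  89.3]
top long1 0.62 [702.9  44.3 115.5  16.   89.2] | z.0535 [686.1  38.5 109.6  89.2]
top long1 0.42 [823.3 -92.5  80.5  60.2  95.9] | z.0535 [800.2 -91.2  76.4  95.9]
top drip_tray 0.74 [492.   31.2 157.8  68.1 177.6] | z.0535 [486.5  26.5 150.3 177.6]
top drip_tray 0.66 [565.2  93.4 313.9  70.7 178.3] | z.0535 [556.2  85.8 299.  178.3]
```

View pics/w7.png

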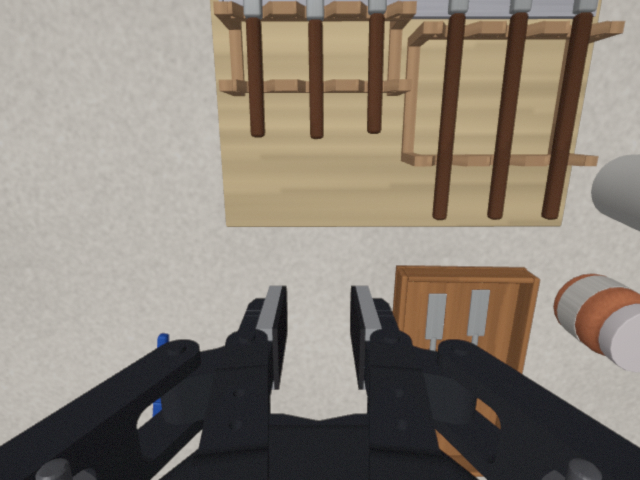

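View pics/s7.png

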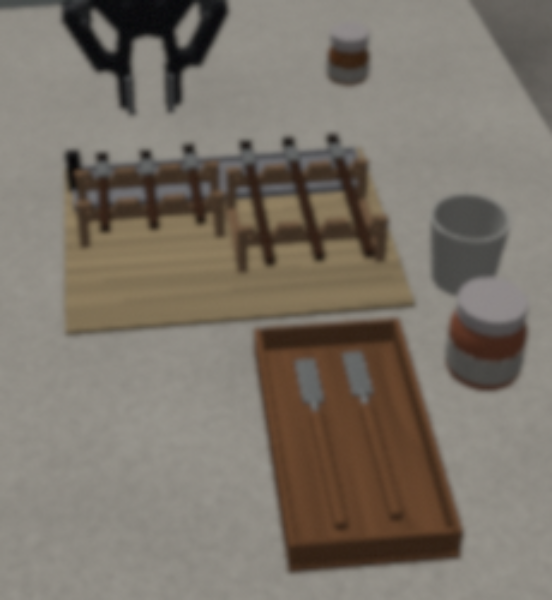

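All six brushes sit square in their notches: the shorts at (255–375,70) and the longs at (450–570,110) in the wrist view. The knives are flat in the box, the tray is home, and the gripper is clear. I'll hand it in.

```bash
python3 -c "
from workcell import robot
print(robot.sign_off())"
```

```text
the job is handed in; nothing more can be done
None
```

The job is handed in: both palette knives lie flat in the box, the drip tray is home, and all six brushes sit square in their notches with bristles over the tray; the sign-off gave no verdict back.

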